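# Pack the locksmith's repinning kit back into its stack

### The arm

A 7-joint arm with a two-finger parallel gripper is mounted at the origin on the work surface. World frame = base frame: x ahead of the robot, y to its left, z up, the work surface at z = 0. Lengths are in m, angles in rad, forces in N, time in s.
With the tool pointing down it reaches from about 0.35 to 0.9 m from the base axis. Payload 8.1 kg.
Tool frame: the origin (TCP) lies midway between the tips of the shut fingers; the grasp point (between the pads) lies 19 mm behind it; z points along the fingers, y is the direction in which the jaws open and shut (so a half turn about z gives the same grasp; the last joint's range is limited). The gripper opens to 92 mm and grips with 3 to 60 N. Pads are 19 mm wide; open, the fingers measure 130 mm over their backs; the gripper's body (75 mm by 190 mm) begins 47 mm behind the grasp point.
Start: joints at [-1.239, 0.434, 0.025, 1.573, -0.012, 1.134, -0.075], TCP at [0.263, 0.567, 0.191] pointing down, gripper open.
Joint ranges: [-2.62, 2.62], [-0.44, 2.09], [-1.27, 1.32], [0.08, 2.57], [-1.32, 4.46], [0.12, 2], [-2.74, 2.74]. Speed limits (rad/s): [2.22, 2.22, 3.01, 3.01, 3.14, 3.14, 3.14].

### API

Orientations are given as a rotation vector (axis times angle).
In Python, from cell import arm gives the robot as it stands. The module is installed in compiled form; this text tells all that it offers.
- The arm moves only by the tool jog_arm, never from a script. Its argument "increments" is a list of rows, each an object with "slide": the shift along the tool's x, y, z in mm, a list of three; "roll": the turn about the tool's z in rad; "gripper": the opening, from 0 (shut) to 1 (fully open). In form: [{"slide": [x, y, z], "roll": roll, "gripper": gripper}, ...]. A call has exactly 10 rows; each row is the pose to reach, as a shift and turn from the pose commanded when the call began, along the tool's axes at that moment; what a row does not reach only later rows make up. A row lasts 1/12 s, in which the tool goes at most 41.7 mm and 7.16 degrees, less where a joint would pass 70% of its speed; a pose out of reach is approached as far as the arm can. A call with a gripper value outside its range is refused whole. The fingers move at their own pace and stop on an object; "newtons" is the grip in N (left out, the last holds). Time passes only in rows, so rows that repeat a pose let the fingers close, or fill a call up. It gives the time, the measured TCP pose, the force and the opening at its end, in the units of the state.
- arm.observe(): the state, without advancing time (a new reading comes with each control period).
- arm.get_image(name): name is "side" or "top"; returns a dict with "frame" (420x560x3 uint8, blue, green, red), "depth" (420x560 float32, m along the optical axis (not along the pixel's ray), 0 where there is no reading), "intrinsics" (3x3 intrinsics, pixels), "R" (3x3) and "t" (3): a world point X has camera coordinates R X + t. Camera axes: x right, y down, z forward; pixel columns grow to the right and rows downward; lengths in m; the calibration is good to about 2 mm. A picture is of the moment at which its call begins.
- arm.sign_off(): hands the job in, once; it reports no verdict.
The state is a dict: "clock": time; "joints": joint angles; "dq": joint speeds; "joint_efforts": joint torques, N m; "position": TCP position; "ee_rot": TCP orientation; "force": force on the tool from outside, world axes, zero at the start; "ft_torque": the same for the moment, N m; "width": opening from 0.0 (shut) to 1.0 (fully open).
Only numpy, scipy, OpenCV 4.12 (cv2) and the standard library are available. Lean on these libraries where they do the work, as an engineer would, in place of code of your own. Each camera call takes 0.05 s, during which the arm holds its last target.

### The job

Pack the repinning kit back together on its dark steel base, one piece at a time from the bottom up: first the deep tray with the lock cylinders, then the pin tray with its eight little compartments, then the shallow tool tray, and last the lid, each seated fully home on the one below. The trays are full and open, so carry them level and set them down gently, and leave the padlock, the loose lock cylinder, screwdriver, keys and caliper on the bench where they lie.

Things in the scene. Friction and masses are not known exactly. Their poses are not given: they have to be found in the camera images.
- kit_base: Kit base, fixed to the bench: dark steel plate 136 x 86 x 6 mm with a raised rim frame, 102 x 52 mm inside, rim top 14 mm up. The deep tray's feet drop inside the frame (2.5 mm play each way) and the tray rests on the rim, parallel to it, its origin then 9 mm above the base's. Origin: centre of the underside; x along its length, y across, z up; same turned by half a turn
- deep_tray: Deepest grey tray, loose, open: 110 (x) x 60 (y) x 55 mm high, one well with 3 round brass lock cylinders on end, 31 mm tall; 0.28-0.50 kg. Stands on four rounded feet 5 mm high (in these heights); plain sides, grip across the 60 mm. The feet of the next piece drop inside its rim (2.5 mm play), that piece's origin then 50 mm above this one's. Origin: centre, at the feet's underside; z up; same turned by half a turn
- pin_tray: Grey tray, loose, open: 110 (x) x 60 (y) x 41 mm high, 2 x 4 small compartments filled with tiny pins; 0.22-0.39 kg. Stands on four rounded feet 5 mm high (in these heights); plain sides, grip across the 60 mm. The feet of the next piece drop inside its rim (2.5 mm play), that piece's origin then 36 mm above this one's. Origin: centre, at the feet's underside; z up; same turned by half a turn
- tool_tray: Shallowest grey tray, loose, open: 110 (x) x 60 (y) x 35 mm high, one divider lengthwise, two rods and tweezers in it; 0.18-0.32 kg. Stands on four rounded feet 5 mm high (in these heights); plain sides, grip across the 60 mm. The feet of the next piece drop inside its rim (2.5 mm play), that piece's origin then 30 mm above this one's. Origin: centre, at the feet's underside; z up; same turned by half a turn
- lid: Grey lid, loose: plate 110 (x) x 60 (y) mm, its top 10 mm above the origin, four rounded 5 mm feet at the corners. Handle to grip from above over its middle: bar 74 mm long (x), 14 mm wide (y), 32 to 44 mm above the origin, on two end posts; 0.10-0.19 kg. Origin: centre, at the feet's underside; z up; same turned by half a turn
- padlock: Loose brass padlock lying flat, about 78 x 44 x 20 mm, not to be disturbed; origin under its middle, x towards the shackle
- lock_cylinder: Loose steel lock cylinder lying on its side on the bench, about 33 x 62 x 17 mm, not to be disturbed; origin under its middle, y along its length
- screwdriver: Loose screwdriver lying on the bench, 160 mm long, not to be disturbed; origin at the underside, x along it towards the tip
- key_bunch: Loose bunch of three keys on a ring, about 75 x 45 x 8 mm, lying flat, not to be disturbed; origin under the heads of the keys, x towards the blades
- caliper: Loose caliper lying flat, 190 mm long, jaws reaching 42 mm to its -y side near its -x end, 13 mm high, not to be disturbed; origin under its middle, x along the beam
There are look-alikes about, which are no part of the job. Leave any pink, turquoise or yellow look-alike of the kit_base alone.

How it is judged:
On the way, in this order (a step that is already met when the one before it is completed fails the run):
1. the deep tray is seated on the kit base and let go (horizontal distance between deep_tray and kit_base below 0.007 m and z of deep_tray in the frame of kit_base between 0.0065 and 0.0115 m and angle between the x axis of deep_tray and the x axis of kit_base, either way round below 0.15 rad and angle between deep_tray's own z axis and vertical below 0.06 rad and contact force between the fingers and deep_tray below 0.05 N and linear speed of deep_tray below 0.02 m/s), for 0.2 s.
2. the pin tray is seated on the deep tray and let go (horizontal distance between pin_tray and deep_tray below 0.007 m and z of pin_tray in the frame of deep_tray between 0.0475 and 0.0525 m and angle between the x axis of pin_tray and the x axis of deep_tray, either way round below 0.15 rad and angle between pin_tray's own z axis and vertical below 0.06 rad and contact force between the fingers and pin_tray below 0.05 N and linear speed of pin_tray below 0.02 m/s), for 0.2 s.
3. the tool tray is seated on the pin tray and let go (horizontal distance between tool_tray and pin_tray below 0.007 m and z of tool_tray in the frame of pin_tray between 0.0335 and 0.0385 m and angle between the x axis of tool_tray and the x axis of pin_tray, either way round below 0.15 rad and angle between tool_tray's own z axis and vertical below 0.06 rad and contact force between the fingers and tool_tray below 0.05 N and linear speed of tool_tray below 0.02 m/s), for 0.2 s.
4. the lid is seated on the tool tray and let go (horizontal distance between lid and tool_tray below 0.007 m and z of lid in the frame of tool_tray between 0.0275 and 0.0325 m and angle between the x axis of lid and the x axis of tool_tray, either way round below 0.15 rad and angle between lid's own z axis and vertical below 0.06 rad and contact force between the fingers and lid below 0.05 N and linear speed of lid below 0.02 m/s), for 0.2 s.
At the end, for the whole second after the job is handed in: Deep tray on the base, pin tray on it, tool tray on that and the lid on top: each centred on the piece below within 7 mm, fully seated (height within 2.5 mm of the seated height), parallel to it within 0.15 rad (either way round) and upright within 0.06 rad, all let go and at rest (horizontal distance between deep_tray and kit_base below 0.007 m and z of deep_tray in the frame of kit_base between 0.0065 and 0.0115 m and angle between the x axis of deep_tray and the x axis of kit_base, either way round below 0.15 rad and angle between each of deep_tray, pin_tray, tool_tray, lid's own z axis and vertical below 0.06 rad and horizontal distance between pin_tray and deep_tray below 0.007 m and z of pin_tray in the frame of deep_tray between 0.0475 and 0.0525 m and angle between the x axis of pin_tray and the x axis of deep_tray, either way round below 0.15 rad and horizontal distance between tool_tray and pin_tray below 0.007 m and z of tool_tray in the frame of pin_tray between 0.0335 and 0.0385 m and angle between the x axis of tool_tray and the x axis of pin_tray, either way round below 0.15 rad and horizontal distance between lid and tool_tray below 0.007 m and z of lid in the frame of tool_tray between 0.0275 and 0.0325 m and angle between the x axis of lid and the x axis of tool_tray, either way round below 0.15 rad and linear speed of each of deep_tray, pin_tray, tool_tray, lid below 0.01 m/s and angular speed of each of deep_tray, pin_tray, tool_tray, lid below 0.1 rad/s); the robot touches nothing.
It fails at once if an open tray is tipped by more than about 23 degrees and spills (angle between any of deep_tray, pin_tray, tool_tray's own z axis and vertical above 0.4 rad).
It fails at once if a tray or the lid is dropped or knocked (faster than 0.45 m/s while the fingers do not hold it) ((linear speed of deep_tray above 0.45 m/s and contact force between the fingers and deep_tray below 0.05 N) or (linear speed of pin_tray above 0.45 m/s and contact force between the fingers and pin_tray below 0.05 N) or (linear speed of tool_tray above 0.45 m/s and contact force between the fingers and tool_tray below 0.05 N) or (linear speed of lid above 0.45 m/s and contact force between the fingers and lid below 0.05 N)).
It fails at once if the padlock, lock cylinder, screwdriver, keys or caliper is shifted by more than 20 mm (distance of any of padlock, lock_cylinder, screwdriver, key_bunch, caliper from where it was at the start of the episode above 0.02 m).
It also fails if it takes over 120 s, if anything falls off the work surface, if the arm or the gripper's body presses on something with over 40 N, if the wrist force passes 120 N, or if a joint passes its speed limit or range.

## Working session

There is one attempt and no reset: what is moved stays moved. The work goes in short steps, Python scripts to look and compute and a tool call to move; the robot and the scene stay as the last step left them, time stands still between calls to the robot, and variables do not carry over. Pictures are saved under pics/ and viewed, and the job is handed in when it is done.

Besides the shell and the picture viewer there is one more tool, called after "Emit:" in YAML: its name, and indented under it one key for each argument. jog_arm: Moves the arm, as the interface text tells. Its arguments: {"type":"object","properties":{"increments":{"type":"array"},"newtons":{"type":"number"}},"required":["increments"]}

```bash
mkdir -p pics; cat > h.py <<'E'
import numpy as np, cv2
from cell import arm
def save(n,name):
    im=arm.get_image(n); np.savez(''+name+'.npz',**{k:np.array(v) for k,v in im.items()}); cv2.imwrite('pics/'+name+'.png',im['frame']); return im
def cloud(im):
    d=im['depth'];K=im['intrinsics'];v,u=np.mgrid[:d.shape[0],:d.shape[1]]
    c=np.stack([(u-K[0,2])*d/K[0,0],(v-K[1,2])*d/K[1,1],d],-1)
    P=(c-im['t'])@im['R']; P[d==0]=np.nan; return P
E
python3 - <<'E'
from h import *
print(arm.observe())
for n in('top','side'):
    im=save(n,n+'0'); print(im['intrinsics'],im['R'],im['t'])
E
```

```text
{'clock': 0.0, 'joints': array([-1.23858463,  0.43521536,  0.0249626 ,  1.57409245, -0.01157444,
        1.13402455, -0.07507945]), 'dq': array([ 0.00067424,  0.00037987,  0.00137058, -0.00108851, -0.00034062,
       -0.00261682,  0.00046294]), 'joint_efforts': array([ 3.01713726e-05, -6.67847013e+01,  9.84614566e-01, -3.14449596e+01,
       -6.06654561e-02,  4.26384062e-02,  1.62957213e-04]), 'position': array([0.26309245, 0.56629352, 0.19065146]), 'ee_rot': array([-6.77637671e-01, -3.06745082e+00,  2.48905386e-03]), 'force': array([ 1.03977837, -0.47209171, -0.27038033]), 'ft_torque': array([-0.04438905,  0.00244165,  0.05703237]), 'width': 0.9994066640146239}
[[436.10431699   0.         272.91821709]
 [  0.         436.10431699 210.96396962]
 [  0.           0.           1.        ]] [[ 0.0205704  -0.99977765 -0.00463783]
 [-0.99643659 -0.02012169 -0.08190994]
 [ 0.0817984   0.00630623 -0.99662894]] [-0.05563151  0.46346797  1.08449644]
[[429.82261178   0.         278.71529447]
 [  0.         429.82261178 210.15784076]
 [  0.           0.           1.        ]] [[ 0.89440189 -0.44716146 -0.00958554]
 [-0.26198275 -0.50640094 -0.82153705]
 [ 0.36250558  0.73729554 -0.57007455]] [-0.41734806  0.1320754   1.13542661]
```

View pics/top0.png

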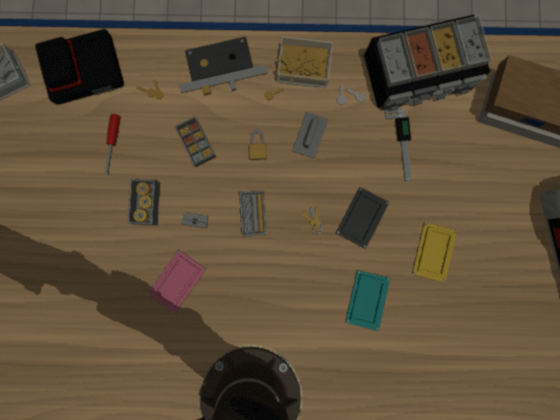

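View pics/side0.png

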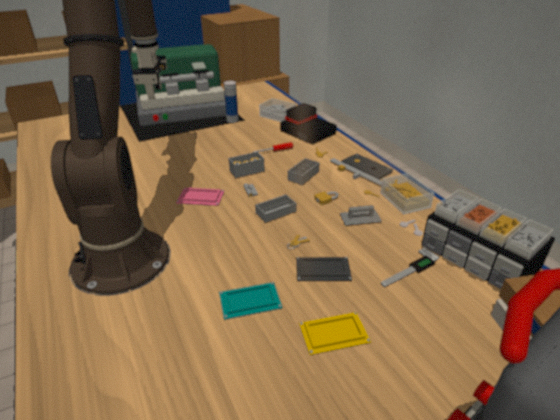

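The top view shows the base at (362,217), deep tray at (144,202), pin tray at (195,142), tool tray at (252,213) and lid at (310,135). Padlock, cylinder, keys, screwdriver and caliper lie between them.

```bash
python3 - <<'E'
from h import *
im={k:v for k,v in np.load('top0.npz').items()}
P=cloud(im)
def fit(name,u0,u1,v0,v1,zlo,zhi):
    Q=P[v0:v1,u0:u1].reshape(-1,3); z=Q[:,2]
    q=Q[(z>zlo)&(z<zhi)]
    (c,s,a)=cv2.minAreaRect((q[:,:2]*1000).astype(np.float32))
    w,h=s
    if w<h: a+=90; w,h=h,w
    print(name,np.round(c,1),'size',round(w,1),round(h,1),'yaw',round((a+90)%180-90,1),len(q),'zpct',np.round(np.percentile(q[:,2],[5,50,95])*1000,1))
fit('deep',122,166,172,232,.045,.07)
fit('pin',170,222,112,172,.030,.06)
fit('tool',232,274,184,242,.026,.05)
fit('lid',286,332,106,164,.006,.06)
fit('lidbar',286,332,106,164,.030,.06)
fit('base',332,394,182,252,.003,.03)
fit('baserim',332,394,182,252,.011,.03)
fit('padlock',240,274,122,166,.006,.06)
fit('cyl',178,212,206,234,.006,.06)
fit('keys',302,326,200,236,.003,.06)
fit('cal',390,416,110,184,.005,.06)
fit('bench',280,300,260,300,-.03,.03)
x=cv2.resize(im['frame'][90:260,110:400],None,fx=2.7,fy=2.7,interpolation=cv2.INTER_CUBIC); cv2.imwrite('pics/crop0.png',cv2.convertScaleAbs(x,alpha=1.5))
E
```

```text
deep [480.3 278.8] size 110.2 61.1 yaw -1.0 333 zpct [46.  54.7 58.1]
pin [639.  157.2] size 110.9 59.8 yaw 27.9 378 zpct [31.2 39.7 44.5]
tool [458.9   5.5] size 110.1 60.2 yaw 4.8 255 zpct [27.3 34.7 38.2]
lid [ 664.2 -132.1] size 123.0 93.0 yaw -13.3 967 zpct [ 7.2 11.  44.8]
lidbar [ 666.3 -136.9] size 74.1 13.9 yaw -18.0 167 zpct [39.9 43.8 46.7]
base [ 456.8 -275.6] size 177.2 156.7 yaw 1.1 1957 zpct [ 3.4  6.6 15.7]
baserim [ 456.8 -277.1] size 122.8 75.7 yaw -26.0 381 zpct [11.5 14.3 17.3]
padlock [638.9   6.3] size 94.8 57.3 yaw 1.4 368 zpct [10.7 19.3 23.3]
cyl [438.1 148.7] size 72.2 38.8 yaw 74.3 316 zpct [ 8.8 13.7 19.2]
keys [ 451.1 -149.8] size 89.9 58.6 yaw 1.3 275 zpct [ 3.2  5.7 10.8]
cal [ 640.2 -377.7] size 193.1 58.6 yaw 2.4 681 zpct [ 5.7 10.2 15.6]
bench [292.3 -91.9] size 98.7 48.6 yaw 1.1 798 zpct [-3.2  0.4  3.4]
```

View pics/crop0.png

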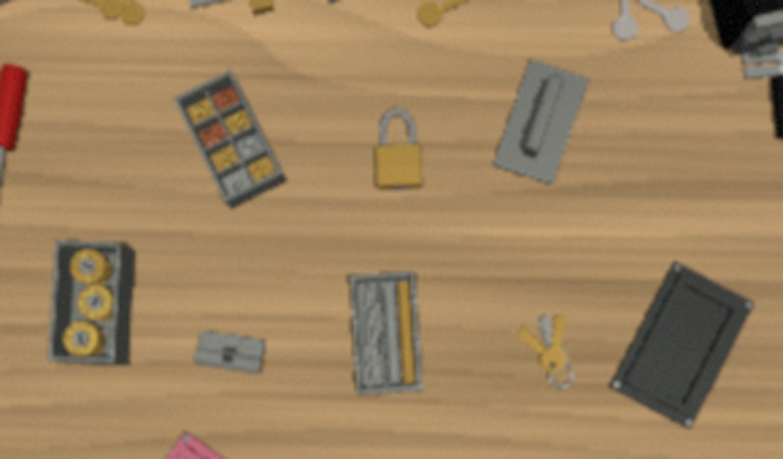

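```bash
cat >> h.py <<'E'
from scipy.spatial.transform import Rotation as Ro
def rect(P,c,r,zlo,zhi,lab=''):
    Q=P.reshape(-1,3); c=np.array(c)/1000
    q=Q[(np.hypot(Q[:,0]-c[0],Q[:,1]-c[1])<r)&(Q[:,2]>zlo)&(Q[:,2]<zhi)]
    (c,s,a)=cv2.minAreaRect((q[:,:2]*1000).astype(np.float32)); w,h=s
    if w<h:a+=90;w,h=h,w
    print(lab,np.round(c,1),'size',round(w,1),round(h,1),'yaw',round((a+90)%180-90,1),len(q),'z50',round(np.median(q[:,2])*1000,1))
def plan(p,yaw):
    "p mm world TCP target; yaw deg of tool x axis (mod 180)"
    o=arm.observe(); R=Ro.from_rotvec(o['ee_rot']).as_matrix(); p0=o['position']*1000
    cur=np.degrees(np.arctan2(R[1,0],R[0,0])); d=(yaw-cur+90)%180-90
    print('t %.2f'%o['clock'],'tcp',np.round(p0,1),'yaw %.2f'%cur,'tilt',np.round(R[:2,2],4),'j7 %.2f'%o['joints'][6],'w %.3f'%o['width'],'F',np.round(o['force'],1))
    print('slide',np.round(R.T@(np.array(p)-p0),1),'roll %.4f'%np.radians(-d))
E
python3 - <<'E'
from h import *
for n in('top0','side0'):
    im=dict(np.load(n+'.npz')); P=cloud(im); print(n)
    rect(P,(457,-276),.085,.0115,.03,'rim'); rect(P,(457,-276),.085,.004,.03,'base')
    rect(P,(480,279),.075,.05,.07,'deep');rect(P,(639,157),.075,.034,.06,'pin');rect(P,(459,5.5),.075,.03,.06,'tool');rect(P,(666,-137),.06,.034,.06,'bar');rect(P,(666,-137),.07,.006,.016,'lid')
plan((480,279,120),-1)
im=dict(np.load('top0.npz'))
cv2.imwrite('pics/base0.png',cv2.convertScaleAbs(cv2.resize(im['frame'][180:255,325:400],None,fx=8,fy=8,interpolation=cv2.INTER_CUBIC),alpha=2))
im=dict(np.load('side0.npz'))
cv2.imwrite('pics/base0s.png',cv2.convertScaleAbs(cv2.resize(im['frame'][240:300,280:370],None,fx=8,fy=8,interpolation=cv2.INTER_CUBIC),alpha=2))
E
```

```text
top0
rim [ 457.  -273.9] size 119.8 68.3 yaw -27.4 362 z50 14.4
base [ 457.9 -274.2] size 163.0 159.3 yaw -35.4 1649 z50 7.2
deep [480.3 278.8] size 110.2 61.1 yaw -1.0 268 z50 55.2
pin [639.  157.2] size 110.7 59.8 yaw 27.9 285 z50 40.9
tool [458.9   5.5] size 110.1 60.2 yaw 4.8 219 z50 35.0
bar [ 666.3 -136.9] size 74.1 13.9 yaw -18.0 165 z50 43.8
lid [ 671.4 -129.5] size 121.6 100.5 yaw -33.1 792 z50 10.4
side0
rim [ 451.3 -280.1] size 116.1 79.5 yaw -27.3 366 z50 15.0
base [ 457.1 -275.3] size 167.0 148.9 yaw -46.9 1296 z50 8.1
deep [477.2 276.2] size 110.8 66.3 yaw -0.2 144 z50 54.3
pin [639.  154.1] size 118.8 64.5 yaw 26.9 201 z50 38.8
tool [457.    2.5] size 112.4 65.2 yaw 5.9 212 z50 34.5
bar [ 663.2 -139.7] size 72.8 18.4 yaw -17.6 128 z50 43.3
lid [ 661.4 -149.6] size 112.2 83.7 yaw -18.1 413 z50 11.3
t 0.10 tcp [263.1 566.4 190.7] yaw 155.08 tilt [-0.0005 -0.0013] j7 -0.08 w 1.000 F [-0.  -0.3  0.3]
slide [-317.8 -169.1   71. ] roll -0.4175
```

View pics/base0.png

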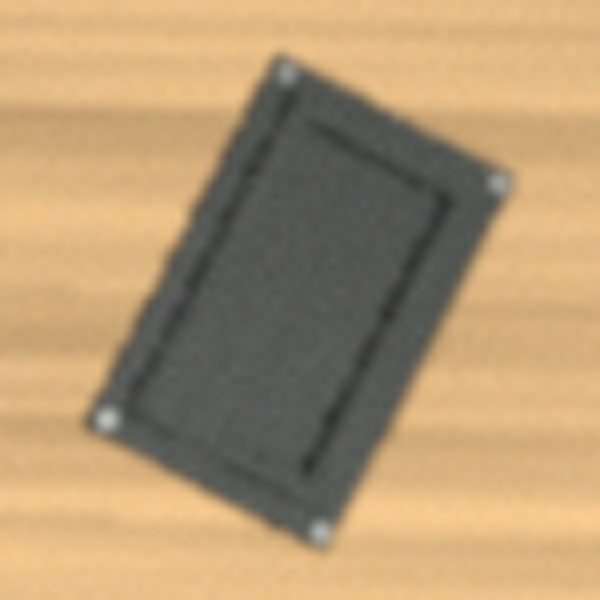

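View pics/base0s.png

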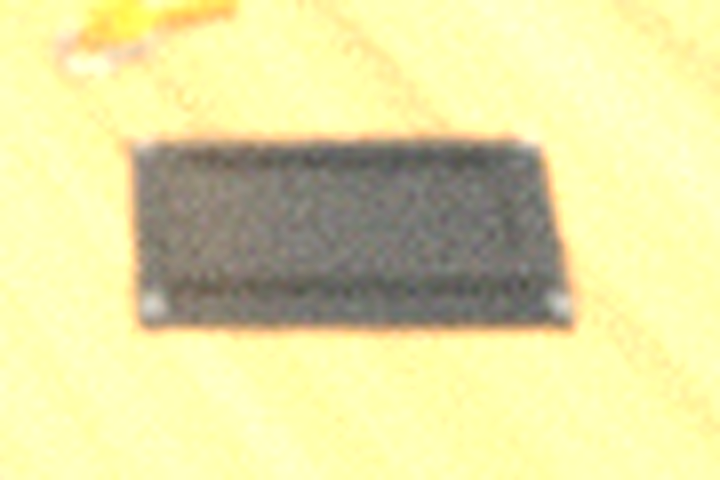

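The base's four corner bolts are at crop (286,75), (499,183), (107,418), (321,531), and the inner frame is visible. I'll triangulate its centre from these.

```bash
python3 - <<'E'
from h import *
def ray(im,u,v,z):
    K=im['intrinsics'];d=im['R'].T@np.array([(u-K[0,2])/K[0,0],(v-K[1,2])/K[1,1],1]);o=-im['R'].T@im['t']
    return (o+d*(z-o[2])/d[2])*1000
for n,off,pts in(('top0',(325,180),[(286,75),(499,183),(321,531),(107,418)]),('side0',(280,240),[(150,150),(527,148),(560,305),(153,305)])):
    im=dict(np.load(n+'.npz'))
    w=np.array([ray(im,(a+.5)/8-.5+off[0],(b+.5)/8-.5+off[1],.007) for a,b in pts])[:,:2]
    print(n,np.round(w,1).tolist(),'c',np.round(w.mean(0),1)); 
    for i in range(4):
        e=w[(i+1)%4]-w[i]; print(round(np.hypot(*e),1),round(np.degrees(np.arctan2(e[1],e[0]))%180,1))
im=dict(np.load('top0.npz')); g=cv2.cvtColor(im['frame'],cv2.COLOR_BGR2GRAY)[180:255,325:400]
m=(g<60).astype(np.uint8); n,l,s,_=cv2.connectedComponentsWithStats(m); k=1+np.argmax(s[1:,4]); v,u=np.nonzero(l==k)
w=np.array([ray(im,a+325,b+180,.006)[:2] for a,b in zip(u,v)],np.float32); print(s[k],cv2.minAreaRect(w),w.mean(0))
E
```

```text
top0 [[526.7, -269.1], [493.3, -337.3], [381.1, -280.8], [415.6, -212.7]] c [ 454.2 -275. ]
75.9 63.9
125.5 153.3
76.4 63.2
124.6 153.1
side0 [[416.6, -214.8], [526.6, -270.1], [494.5, -336.1], [382.6, -278.8]] c [ 455.1 -275. ]
123.1 153.3
73.4 64.1
125.7 152.9
72.5 62.0
[  12    8   51   60 1722] ((454.231689453125, -274.0136413574219), (86.10983276367188, 134.46395874023438), 63.00952911376953) [ 454.17422 -273.80103]
```

Emit:
jog_arm:
  increments:
    - {"slide": [-30,-15,5],"roll": -0.05,"gripper": 1}
    - {"slide": [-65,-35,12],"roll": -0.1,"gripper": 1}
    - {"slide": [-100,-54,20],"roll": -0.15,"gripper": 1}
    - {"slide": [-135,-72,30],"roll": -0.2,"gripper": 1}
    - {"slide": [-170,-90,40],"roll": -0.25,"gripper": 1}
    - {"slide": [-205,-108,50],"roll": -0.3,"gripper": 1}
    - {"slide": [-240,-126,60],"roll": -0.35,"gripper": 1}
    - {"slide": [-275,-145,65],"roll": -0.4,"gripper": 1}
    - {"slide": [-305,-162,70],"roll": -0.4175,"gripper": 1}
    - {"slide": [-318,-169,71],"roll": -0.4175,"gripper": 1}

```text
clock: 0.93
position: [0.4831, 0.2735, 0.1193]
ee_rot: [-0.035, -3.141, 0.005]
force: [-0.4, -0.3, 0.1]
width: 0.999
```

```bash
python3 - <<'E'
from h import *
plan((480,279,22),-1)
save('top','top1')
import os
im=dict(np.load('top1.npz'));cv2.imwrite('pics/a1.png',cv2.convertScaleAbs(cv2.resize(im['frame'][150:260,90:220],None,fx=5,fy=5),alpha=1.5))
E
```

```text
t 0.93 tcp [483.1 273.5 119.3] yaw 178.74 tilt [-0.0002 -0.0033] j7 0.94 w 0.999 F [-0.4 -0.3  0.1]
slide [ 3.2  5.8 97.3] roll -0.0046
```

View pics/a1.png

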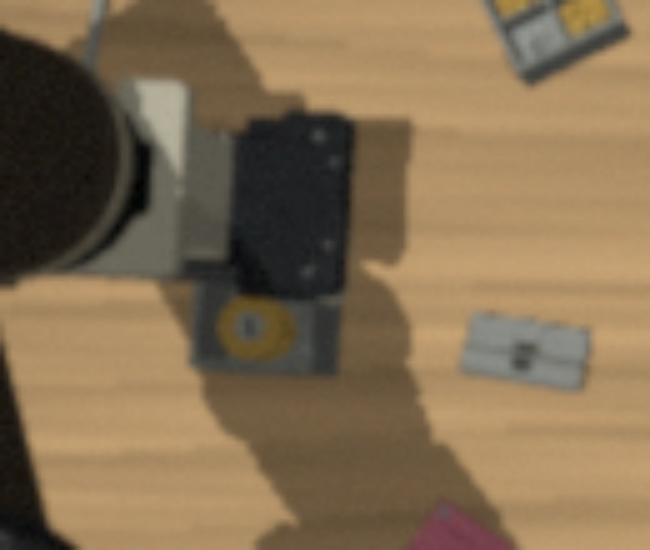

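The arm is still settling, and the gripper hides the tray's middle.

```bash
python3 - <<'E'
from h import *
plan((480,279,22),-1)
E
```

```text
t 0.98 tcp [484.  272.4 119.5] yaw 178.57 tilt [ 0.0003 -0.0038] j7 0.94 w 1.003 F [ 0.9 -1.6  0.3]
slide [ 4.2  6.8 97.4] roll -0.0076
```

```bash
python3 - <<'E'
from h import *
for i in range(4):
    arm.get_image('top'); plan((480,279,22),-1)
print(arm.observe()['dq'].round(3))
E
```

```text
t 1.03 tcp [482.5 275.4 119.8] yaw 178.64 tilt [-0.0001 -0.0022] j7 0.94 w 1.001 F [-0.2 -0.   0.9]
slide [ 2.6  3.8 97.8] roll -0.0063
t 1.08 tcp [481. 278. 120.] yaw 178.81 tilt [-0.0006 -0.0007] j7 0.94 w 1.001 F [-0.3  0.8  0.2]
slide [ 1.  1. 98.] roll -0.0033
t 1.13 tcp [480.1 279.8 120.2] yaw 178.96 tilt [-0.0007  0.0002] j7 0.94 w 1.003 F [ 0.1  0.9 -0.3]
slide [ 0.  -0.8 98.2] roll -0.0007
t 1.18 tcp [479.7 280.7 120.3] yaw 179.07 tilt [-0.0006  0.0006] j7 0.94 w 1.000 F [ 0.9  0.5 -0.6]
slide [-0.4 -1.8 98.3] roll 0.0012
[-0.017 -0.004 -0.007 -0.002  0.001 -0.     0.001]
```

Emit:
jog_arm:
  increments:
    - {"slide": [0,0,8],"roll": 0,"gripper": 1}
    - {"slide": [0,0,24],"roll": 0,"gripper": 1}
    - {"slide": [0,0,44],"roll": 0,"gripper": 1}
    - {"slide": [0,0,64],"roll": 0,"gripper": 1}
    - {"slide": [0,0,80],"roll": 0,"gripper": 1}
    - {"slide": [0,0,91],"roll": 0,"gripper": 1}
    - {"slide": [0,0,97],"roll": 0,"gripper": 1}
    - {"slide": [0,0,98],"roll": 0,"gripper": 1}
    - {"slide": [0,0,98],"roll": 0,"gripper": 1}
    - {"slide": [0,0,98],"roll": 0,"gripper": 1}

```text
clock: 2.02
position: [0.4809, 0.2802, 0.0232]
ee_rot: [0.027, 3.14, 0.001]
force: [-0.3, 1.0, 0.7]
width: 0.998
```

Emit:
jog_arm:
  increments:
    - {"slide": [0,0,0],"roll": 0,"gripper": 0.7}
    - {"slide": [0,0,0],"roll": 0,"gripper": 0.68}
    - {"slide": [0,0,0],"roll": 0,"gripper": 0.66}
    - {"slide": [0,0,0],"roll": 0,"gripper": 0.64}
    - {"slide": [0,0,0],"roll": 0,"gripper": 0.6}
    - {"slide": [0,0,0],"roll": 0,"gripper": 0.55}
    - {"slide": [0,0,0],"roll": 0,"gripper": 0.5}
    - {"slide": [0,0,0],"roll": 0,"gripper": 0.4}
    - {"slide": [0,0,0],"roll": 0,"gripper": 0.4}
    - {"slide": [0,0,0],"roll": 0,"gripper": 0.4}
  newtons: 35

```text
clock: 2.85
position: [0.4805, 0.2796, 0.0224]
ee_rot: [-0.027, -3.141, -0.0]
force: [-0.2, 0.7, 0.1]
width: 0.405
```

```bash
python3 - <<'E'
from h import *
plan((454.3,-274.5,140),-27)
save('side','side2')
im=dict(np.load('side2.npz'));cv2.imwrite('pics/a2.png',cv2.convertScaleAbs(cv2.resize(im['frame'][80:230,170:330],None,fx=4,fy=4),alpha=1.3))
E
```

```text
t 2.85 tcp [480.5 279.6  22.4] yaw 179.01 tilt [-0.  0.] j7 0.94 w 0.405 F [-0.2  0.7  0.1]
slide [  16.6 -554.5 -117.6] roll 0.4539
```

View pics/a2.png

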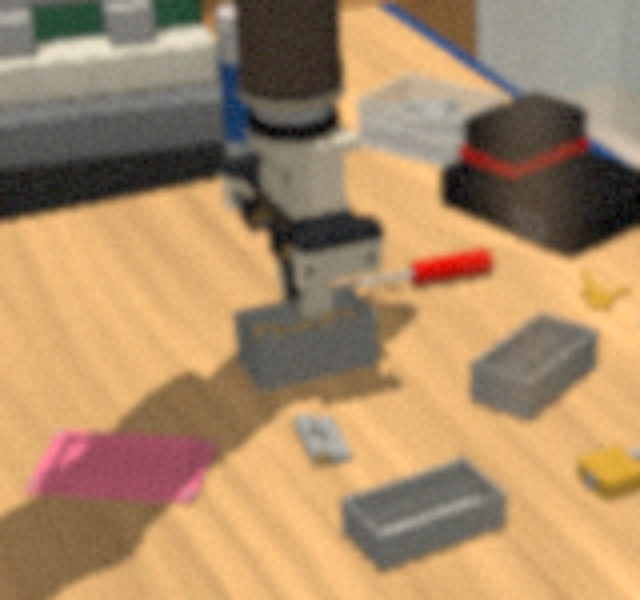

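```bash
python3 - <<'E'
from h import *
im=dict(np.load('side2.npz'));P=cloud(im)
for v in range(128,182,4):
    print(v,[tuple((P[v,u]*1000).round().astype(int)) if P[v,u,0]==P[v,u,0] else None for u in range(240,266,5)])
x=im['frame'][120:185,220:285]; cv2.imwrite('pics/a3.png',cv2.convertScaleAbs(cv2.resize(x,None,fx=9,fy=9,interpolation=cv2.INTER_CUBIC),alpha=1.8))
E
```

```text
128 [(np.int64(458), np.int64(259), np.int64(178)), (np.int64(464), np.int64(229), np.int64(189)), (np.int64(482), np.int64(233), np.int64(184)), (np.int64(501), np.int64(236), np.int64(179)), (np.int64(675), np.int64(595), np.int64(2)), (np.int64(697), np.int64(591), np.int64(-1))]
132 [(np.int64(456), np.int64(255), np.int64(167)), (np.int64(464), np.int64(232), np.int64(174)), (np.int64(482), np.int64(233), np.int64(170)), (np.int64(498), np.int64(230), np.int64(168)), (np.int64(658), np.int64(557), np.int64(2)), (np.int64(678), np.int64(550), np.int64(1))]
136 [(np.int64(474), np.int64(306), np.int64(128)), (np.int64(456), np.int64(214), np.int64(170)), (np.int64(472), np.int64(212), np.int64(167)), (np.int64(486), np.int64(203), np.int64(167)), (np.int64(498), np.int64(193), np.int64(169)), (np.int64(515), np.int64(191), np.int64(166))]
140 [(np.int64(444), np.int64(231), np.int64(151)), (np.int64(443), np.int64(183), np.int64(171)), (np.int64(460), np.int64(184), np.int64(167)), (np.int64(479), np.int64(190), np.int64(161)), (np.int64(494), np.int64(184), np.int64(160)), (np.in
[... 2142 characters left out ...]
int64(17)), (np.int64(499), np.int64(249), np.int64(10)), (np.int64(520), np.int64(254), np.int64(2)), (np.int64(534), np.int64(243), np.int64(3))]
176 [(np.int64(442), np.int64(248), np.int64(10)), (np.int64(463), np.int64(253), np.int64(1)), (np.int64(478), np.int64(244), np.int64(2)), (np.int64(494), np.int64(238), np.int64(1)), (np.int64(508), np.int64(227), np.int64(2)), (np.int64(525), np.int64(222), np.int64(0))]
180 [(np.int64(437), np.int64(235), np.int64(2)), (np.int64(451), np.int64(226), np.int64(3)), (np.int64(469), np.int64(224), np.int64(-1)), (np.int64(483), np.int64(214), np.int64(0)), (np.int64(499), np.int64(208), np.int64(-1)), (np.int64(512), np.int64(195), np.int64(2))]
```

View pics/a3.png

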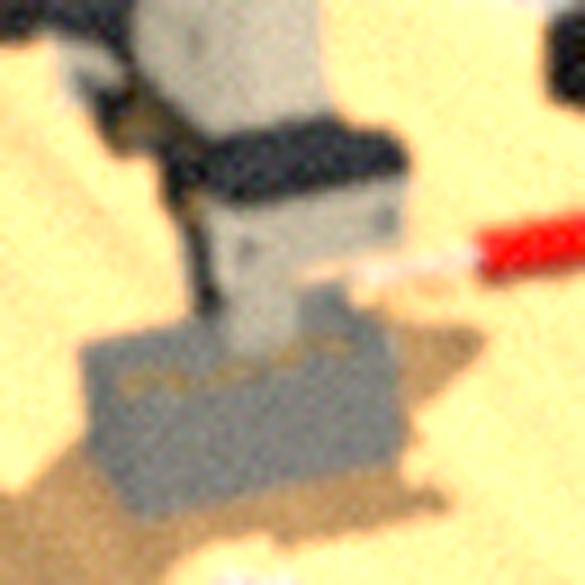

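```bash
python3 - <<'E'
from h import *
im=save('top','top3');print(arm.observe()['width'],arm.observe()['clock'])
P=cloud(im)
cv2.imwrite('pics/a4.png',cv2.convertScaleAbs(cv2.resize(im['frame'][165:240,100:190],None,fx=8,fy=8,interpolation=cv2.INTER_CUBIC),alpha=1.8))
E
```

```text
0.39813786519393646 2.95
```

View pics/a4.png

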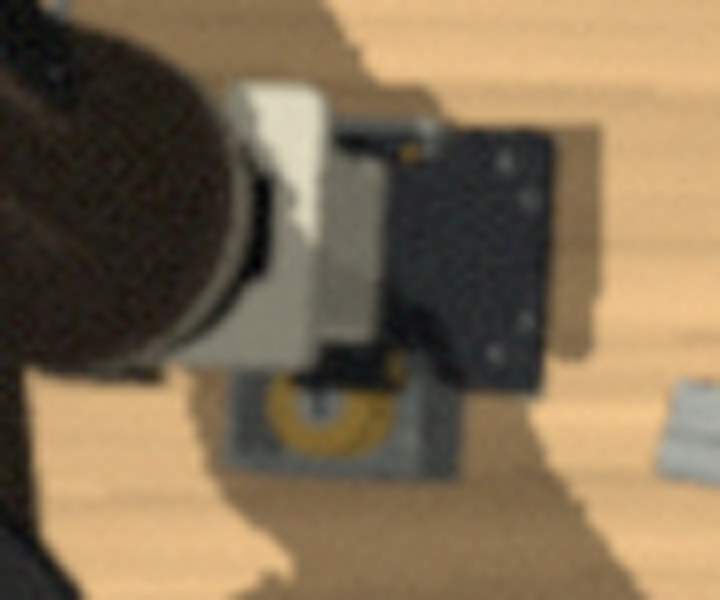

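The near finger seems to vanish behind the tray's near rim at crop (270,350), and the width reads 0.40 where 60 mm would be 0.65. I'll open up gently, look, and find out what's happening.

Emit:
jog_arm:
  increments:
    - {"slide": [0,0,0],"roll": 0,"gripper": 0.5}
    - {"slide": [0,0,0],"roll": 0,"gripper": 0.5}
    - {"slide": [0,0,0],"roll": 0,"gripper": 0.6}
    - {"slide": [0,0,0],"roll": 0,"gripper": 0.6}
    - {"slide": [0,0,0],"roll": 0,"gripper": 0.7}
    - {"slide": [0,0,0],"roll": 0,"gripper": 0.8}
    - {"slide": [0,0,0],"roll": 0,"gripper": 0.9}
    - {"slide": [0,0,0],"roll": 0,"gripper": 1}
    - {"slide": [0,0,0],"roll": 0,"gripper": 1}
    - {"slide": [0,0,0],"roll": 0,"gripper": 1}
  newtons: 5

```text
clock: 3.78
position: [0.4805, 0.2796, 0.0225]
ee_rot: [0.027, 3.141, 0.0]
force: [-0.2, 0.1, 0.1]
width: 0.976
```

```bash
python3 - <<'E'
from h import *
im=save('side','side4');plan((480,279,22),-1)
P=cloud(im)
cv2.imwrite('pics/a5.png',cv2.convertScaleAbs(cv2.resize(im['frame'][120:185,220:285],None,fx=9,fy=9,interpolation=cv2.INTER_CUBIC),alpha=1.8))
E
```

```text
t 3.83 tcp [480.5 279.6  22.4] yaw 179.00 tilt [0. 0.] j7 0.94 w 0.986 F [-0.3  0.  -0.8]
slide [ 0.5 -0.6  0.4] roll 0.0001
```

View pics/a5.png

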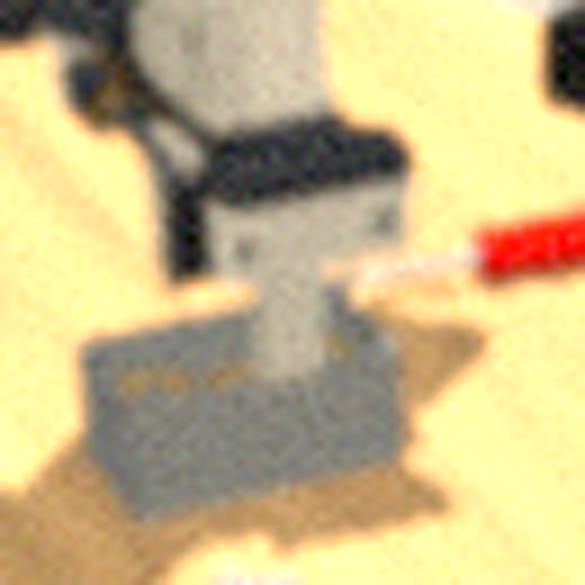

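```bash
python3 - <<'E'
from h import *
for n in('side2','side4'):
    im=dict(np.load(n+'.npz'));P=cloud(im); print(n)
    for v in range(140,176,2):
        print(v,*['(%d,%d,%d)'%tuple(np.nan_to_num(P[v,u]*1000)) for u in range(242,258,2)])
E
```

```text
side2
140 (442,206,161) (444,195,165) (449,191,166) (454,186,167) (460,184,167) (467,185,165) (474,187,162) (482,188,160)
142 (449,226,144) (441,187,163) (447,185,162) (454,188,159) (458,180,162) (466,184,158) (473,183,157) (481,186,154)
144 (448,224,138) (441,190,154) (448,190,153) (454,187,153) (462,190,150) (466,184,151) (475,190,147) (483,191,145)
146 (475,296,93) (443,194,145) (449,192,145) (455,192,143) (461,190,143) (470,195,139) (475,191,139) (484,195,136)
148 (475,299,84) (443,196,137) (447,190,139) (456,196,134) (462,193,134) (467,189,135) (475,191,132) (483,193,130)
150 (474,297,78) (441,192,133) (447,190,132) (455,193,129) (460,189,130) (470,197,123) (570,419,1) (579,420,-1)
152 (474,299,69) (483,301,67) (466,240,98) (475,244,94) (482,244,92) (488,242,92) (522,306,55) (528,301,56)
154 (473,297,63) (482,301,59) (467,243,89) (473,240,89) (482,244,85) (490,247,82) (519,300,50) (527,301,48)
156 (474,302,53) (481,299,52) (467,244,81) (475,246,78) (482,247,76) (486,239,79) (518,297,44) (528,304,38)
158 (475,303,44) (481,302,43) (468,248,71) (472,240,74) (484,252,65) (509,296,39
[... 2164 characters left out ...]
467,230,65) (470,219,70) (478,221,67) (489,230,60) (504,249,47)
164 (454,252,50) (458,244,53) (467,248,49) (474,249,46) (480,244,47) (490,251,41) (496,247,42) (503,248,40)
166 (453,251,43) (460,250,42) (467,250,40) (474,249,39) (481,248,38) (489,249,35) (494,244,36) (502,246,33)
168 (453,252,35) (459,248,35) (465,247,34) (474,250,31) (478,243,33) (488,247,28) (497,253,23) (502,246,25)
170 (450,246,31) (459,250,27) (464,245,28) (473,248,24) (481,249,21) (488,250,19) (0,0,0) (502,247,17)
172 (449,245,24) (459,252,18) (465,248,18) (473,249,16) (479,246,16) (486,245,14) (494,248,11) (503,250,7)
174 (448,242,18) (457,247,13) (464,246,12) (473,250,7) (478,244,9) (489,252,2) (496,251,1) (502,248,1)
```

```bash
python3 - <<'E'
from h import *
for n in('top1','top3'):
    P=cloud(dict(np.load(n+'.npz')))
    q=P[184:205,152:164].reshape(-1,3)*1000; print(n,np.nanmedian(q,0),np.nanstd(q,0))
P=cloud(dict(np.load('side0.npz')))
im=dict(np.load('side0.npz'))
cv2.imwrite('pics/a6.png',cv2.convertScaleAbs(cv2.resize(im['frame'][20:120,110:190],None,fx=6,fy=6,interpolation=cv2.INTER_CUBIC),alpha=1.8))
for v in range(40,110,4): print(v,*['(%d,%d,%d)'%tuple(np.nan_to_num(P[v,u]*1000)) for u in range(134,168,4)])
E
```

```text
top1 [482.97409631 189.41898333 261.77958847] [ 19.35990159  27.71441338 125.34374868]
top3 [484.73229591 207.25111805 166.85242139] [13.44310669  7.73554724  2.86103867]
40 (403,1725,156) (235,538,418) (245,522,420) (259,533,416) (273,538,414) (287,546,410) (538,1722,141) (560,1719,139) (584,1720,136)
44 (224,562,402) (234,549,403) (245,538,405) (258,540,402) (270,536,402) (283,536,400) (536,1731,117) (557,1722,116) (582,1727,112)
48 (219,548,393) (231,544,392) (243,537,392) (262,575,382) (265,520,394) (278,521,392) (529,1717,98) (424,1103,246) (443,1103,244)
52 (215,538,383) (226,527,384) (238,521,384) (250,522,382) (262,517,382) (273,508,383) (393,1047,245) (407,1032,247) (423,1026,246)
56 (285,1037,244) (223,519,374) (235,521,372) (248,520,370) (258,508,372) (279,549,360) (308,633,336) (322,632,334) (411,980,241)
60 (278,1009,235) (222,532,358) (234,526,358) (246,520,358) (257,512,359) (277,550,346) (296,583,336) (316,615,326) (406,970,227)
64 (275,1013,217) (289,990,221) (232,528,345) (244,525,344) (256,521,344) (270,527,340) (293,575,325) (311,600,316) (405,978,208)
68 (271,100
[... 692 characters left out ...]
) (239,500,272) (272,615,232) (285,608,232) (371,980,106) (365,862,142)
92 (345,1728,-139) (268,1007,96) (285,1004,94) (225,508,258) (238,511,255) (334,988,91) (351,983,90) (368,983,87) (386,981,85)
96 (338,1717,-160) (266,1016,75) (267,906,110) (282,897,111) (236,513,241) (249,515,238) (329,880,108) (341,853,115) (359,859,110)
100 (336,1735,-190) (262,1014,58) (260,878,103) (275,873,102) (291,867,101) (307,866,99) (321,853,100) (338,854,97) (355,856,93)
104 (255,1122,4) (252,966,57) (255,867,90) (272,869,86) (288,872,82) (305,871,80) (321,866,78) (335,853,80) (351,849,79)
108 (245,1074,3) (242,913,59) (253,873,71) (269,876,66) (285,872,65) (301,866,64) (320,877,57) (331,849,65) (349,852,60)
```

View pics/a6.png

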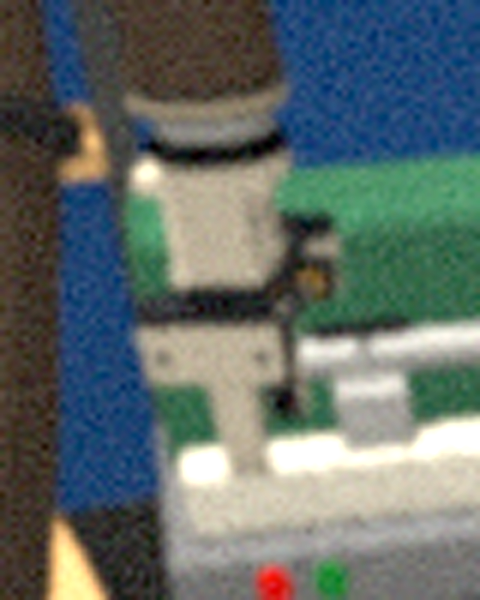

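The depth images settle it. The fingers end at z≈60 mm while the reported TCP z is 22, so they closed in free air above the tray. The start picture shows the same offset (tip about 235 against a reported 191). I'll descend in steps with the fingers open and check.

Emit:
jog_arm:
  increments:
    - {"slide": [0,0,2],"roll": 0,"gripper": 1}
    - {"slide": [0,0,5],"roll": 0,"gripper": 1}
    - {"slide": [0,0,8],"roll": 0,"gripper": 1}
    - {"slide": [0,0,11],"roll": 0,"gripper": 1}
    - {"slide": [0,0,14],"roll": 0,"gripper": 1}
    - {"slide": [0,0,17],"roll": 0,"gripper": 1}
    - {"slide": [0,0,19],"roll": 0,"gripper": 1}
    - {"slide": [0,0,20],"roll": 0,"gripper": 1}
    - {"slide": [0,0,20],"roll": 0,"gripper": 1}
    - {"slide": [0,0,20],"roll": 0,"gripper": 1}

```text
clock: 4.67
position: [0.4805, 0.2796, 0.0024]
ee_rot: [0.027, 3.141, 0.0]
force: [0.1, 0.0, -0.6]
width: 1.0
```

```bash
python3 - <<'E'
from h import *
im=save('side','side5');plan((480,279,22),-1)
P=cloud(im)
for v in range(150,182,2): print(v,*['(%d,%d,%d)'%tuple(np.nan_to_num(P[v,u]*1000)) for u in range(244,258,2)])
cv2.imwrite('pics/a7.png',cv2.convertScaleAbs(cv2.resize(im['frame'][120:185,220:285],None,fx=9,fy=9,interpolation=cv2.INTER_CUBIC),alpha=1.8))
E
```

```text
t 4.72 tcp [480.6 279.7   2.5] yaw 179.01 tilt [0.0002 0.0001] j7 0.94 w 0.999 F [-0.5  0.4  0.2]
slide [  0.6  -0.7 -19.5] roll 0.0001
150 (440,191,133) (445,185,135) (451,184,134) (460,190,129) (467,189,128) (473,188,127) (482,191,124)
152 (443,198,123) (447,191,125) (455,194,122) (461,192,121) (469,194,118) (475,193,117) (481,191,117)
154 (441,194,118) (446,189,119) (452,189,117) (462,196,112) (466,189,114) (475,193,110) (481,191,110)
156 (442,197,109) (447,193,109) (454,194,108) (462,197,104) (467,192,105) (482,210,93) (527,300,41)
158 (481,300,44) (491,306,39) (466,226,82) (470,216,86) (477,217,84) (0,0,0) (522,290,38)
160 (481,303,35) (490,305,31) (466,227,74) (468,213,80) (475,214,78) (484,218,74) (503,245,57)
162 (472,281,40) (467,247,57) (468,233,64) (471,221,68) (475,215,70) (482,215,69) (503,247,48)
164 (458,245,52) (467,248,49) (466,228,58) (469,217,64) (477,220,60) (484,220,58) (502,244,42)
166 (458,244,45) (466,247,42) (475,251,38) (469,217,56) (476,217,54) (481,213,55) (503,248,32)
168 (458,247,36) (467,251,32) (474,250,31) (473,229,41) (480,229,39) (496,249,26) (503,248,24)
170 (458,248,28) (467,253,23) (471,244,26) (480,247,23) (485,242,24) (494,245,20) (501,244,19)
172 (457,247,21) (464,245,20) (474,253,13) (479,245,16) (487,247,13) (494,247,11) (502,248,8)
174 (458,251,11) (464,247,11) (472,249,8) (478,245,8) (490,257,0) (497,254,0) (502,250,0)
176 (459,253,1) (465,250,1) (472,249,0) (476,242,2) (484,243,0) (488,234,3) (498,239,-1)
178 (452,238,3) (459,236,2) (466,237,0) (472,231,2) (478,230,0) (484,226,1) (490,222,1)
180 (447,226,3) (456,230,0) (461,225,0) (466,219,1) (474,221,-1) (479,214,0) (484,208,2)
```

View pics/a7.png

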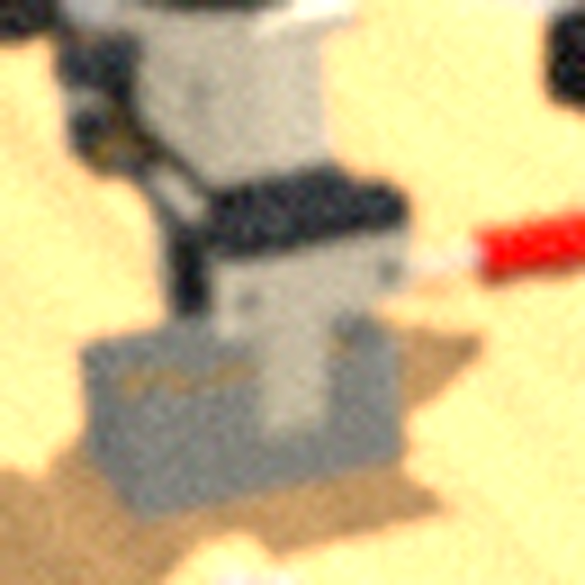

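The near finger's tip is now at crop (290,430), z≈40–47. The offset is about 40 mm and constant. I'll lower 25 mm more and then grip.

Emit:
jog_arm:
  increments:
    - {"slide": [0,0,2],"roll": 0,"gripper": 1}
    - {"slide": [0,0,6],"roll": 0,"gripper": 1}
    - {"slide": [0,0,11],"roll": 0,"gripper": 1}
    - {"slide": [0,0,16],"roll": 0,"gripper": 1}
    - {"slide": [0,0,20],"roll": 0,"gripper": 1}
    - {"slide": [0,0,23],"roll": 0,"gripper": 1}
    - {"slide": [0,0,25],"roll": 0,"gripper": 1}
    - {"slide": [0,0,25],"roll": 0,"gripper": 1}
    - {"slide": [0,0,25],"roll": 0,"gripper": 0.75}
    - {"slide": [0,0,25],"roll": 0,"gripper": 0.75}

```text
clock: 5.55
position: [0.4806, 0.2797, -0.0224]
ee_rot: [0.027, 3.141, 0.0]
force: [0.6, -0.2, 0.2]
width: 0.906
```

Emit:
jog_arm:
  increments:
    - {"slide": [0,0,0],"roll": 0,"gripper": 0.7}
    - {"slide": [0,0,0],"roll": 0,"gripper": 0.68}
    - {"slide": [0,0,0],"roll": 0,"gripper": 0.66}
    - {"slide": [0,0,0],"roll": 0,"gripper": 0.64}
    - {"slide": [0,0,0],"roll": 0,"gripper": 0.62}
    - {"slide": [0,0,0],"roll": 0,"gripper": 0.6}
    - {"slide": [0,0,0],"roll": 0,"gripper": 0.5}
    - {"slide": [0,0,0],"roll": 0,"gripper": 0.4}
    - {"slide": [0,0,0],"roll": 0,"gripper": 0.4}
    - {"slide": [0,0,0],"roll": 0,"gripper": 0.4}
  newtons: 35

```text
clock: 6.38
position: [0.4806, 0.2792, -0.0225]
ee_rot: [-0.028, -3.141, 0.001]
force: [-0.1, -3.8, 4.4]
width: 0.651
```

```bash
python3 - <<'E'
from h import *
im=save('side','side6');plan((454.3,-274.5,90),-27)
P=cloud(im); rect(P,(480,279),.075,.045,.0585,'deep')
cv2.imwrite('pics/a8.png',cv2.convertScaleAbs(cv2.resize(im['frame'][120:185,220:285],None,fx=9,fy=9,interpolation=cv2.INTER_CUBIC),alpha=1.8))
E
```

```text
t 6.43 tcp [480.5 279.2 -22.5] yaw 178.99 tilt [-0.0001 -0.0004] j7 0.94 w 0.654 F [ 0.3 -4.5  4.4]
slide [  16.4 -554.1 -112.3] roll 0.4535
deep [463.3 266.8] size 113.0 82.0 yaw -51.2 125 z50 51.6
```

View pics/a8.png

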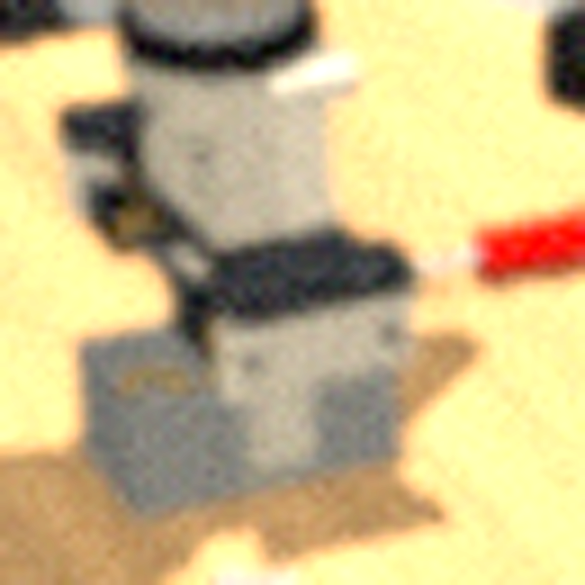

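Gripped at width 0.654, which is 60 mm. Lifting.

Emit:
jog_arm:
  increments:
    - {"slide": [0,0,-2],"roll": 0,"gripper": 0.4}
    - {"slide": [0,0,-7],"roll": 0,"gripper": 0.4}
    - {"slide": [0,0,-16],"roll": 0,"gripper": 0.4}
    - {"slide": [0,0,-30],"roll": 0,"gripper": 0.4}
    - {"slide": [0,0,-45],"roll": 0,"gripper": 0.4}
    - {"slide": [0,0,-60],"roll": 0,"gripper": 0.4}
    - {"slide": [0,0,-72],"roll": 0,"gripper": 0.4}
    - {"slide": [0,0,-79],"roll": 0,"gripper": 0.4}
    - {"slide": [0,0,-80],"roll": 0,"gripper": 0.4}
    - {"slide": [0,0,-80],"roll": 0,"gripper": 0.4}

```text
clock: 7.27
position: [0.4806, 0.28, 0.0579]
ee_rot: [0.027, 3.141, 0.001]
force: [-0.4, 0.3, -3.3]
width: 0.648
```

```bash
python3 - <<'E'
from h import *
im=save('side','side7');plan((454.3,-274.5,58),-27)
cv2.imwrite('pics/a9.png',cv2.convertScaleAbs(cv2.resize(im['frame'][90:190,200:300],None,fx=6,fy=6,interpolation=cv2.INTER_CUBIC),alpha=1.8))
E
```

```text
t 7.32 tcp [480.2 279.6  57.2] yaw 179.02 tilt [-0.0002 -0.    ] j7 0.94 w 0.655 F [-0.  -0.8 -3.5]
slide [  16.4 -554.5   -0.8] roll 0.4541
```

View pics/a9.png

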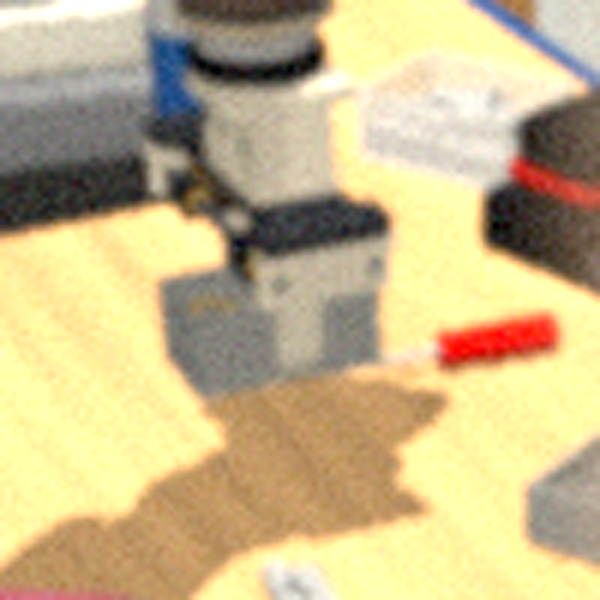

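Held level with its underside at about 80 mm. Moving to above the base in two calls.

Emit:
jog_arm:
  increments:
    - {"slide": [0,-5,-2],"roll": 0.0,"gripper": 0.4}
    - {"slide": [1,-17,-5],"roll": 0.02,"gripper": 0.4}
    - {"slide": [2,-35,-8],"roll": 0.04,"gripper": 0.4}
    - {"slide": [3,-57,-10],"roll": 0.06,"gripper": 0.4}
    - {"slide": [3,-84,-10],"roll": 0.08,"gripper": 0.4}
    - {"slide": [4,-114,-10],"roll": 0.11,"gripper": 0.4}
    - {"slide": [5,-144,-10],"roll": 0.14,"gripper": 0.4}
    - {"slide": [6,-174,-10],"roll": 0.17,"gripper": 0.4}
    - {"slide": [7,-204,-10],"roll": 0.2,"gripper": 0.4}
    - {"slide": [8,-234,-10],"roll": 0.23,"gripper": 0.4}

```text
clock: 8.15
position: [0.4671, 0.0424, 0.0676]
ee_rot: [-0.395, -3.116, 0.001]
force: [0.3, -0.3, -3.5]
width: 0.651
```

```bash
python3 - <<'E'
from h import *
plan((454.3,-274.5,68),-27)
# commanded
a=np.radians(179.0-np.degrees(.23)); x=np.array([np.cos(a),np.sin(a)]); y=np.array([x[1],-x[0]])
# tool y = z_down x x_tool
a0=np.radians(179.0); x0=np.array([np.cos(a0),np.sin(a0)]); y0=np.array([x0[1],-x0[0]])
p=np.array([480.4,279.6])+8*x0-234*y0; d=np.array([454.3,-274.5])-p; print('cmd',p,'slide from cmd',d@x,d@y)
E
```

```text
t 8.15 tcp [467.1  42.4  67.6] yaw 165.57 tilt [-0.0004 -0.0004] j7 1.17 w 0.651 F [ 0.3 -0.3 -3.5]
slide [-6.650e+01 -3.101e+02 -3.000e-01] roll 0.2194
cmd [468.31735533  45.77525858] slide from cmd -64.85644252892055 -313.95281393011055
```

Emit:
jog_arm:
  increments:
    - {"slide": [-6,-30,0],"roll": 0.02,"gripper": 0.4}
    - {"slide": [-12,-61,0],"roll": 0.05,"gripper": 0.4}
    - {"slide": [-19,-93,0],"roll": 0.08,"gripper": 0.4}
    - {"slide": [-26,-125,0],"roll": 0.11,"gripper": 0.4}
    - {"slide": [-33,-157,0],"roll": 0.14,"gripper": 0.4}
    - {"slide": [-39,-189,0],"roll": 0.165,"gripper": 0.4}
    - {"slide": [-45,-219,0],"roll": 0.19,"gripper": 0.4}
    - {"slide": [-51,-246,0],"roll": 0.205,"gripper": 0.4}
    - {"slide": [-56,-269,0],"roll": 0.215,"gripper": 0.4}
    - {"slide": [-60,-287,0],"roll": 0.224,"gripper": 0.4}

```text
clock: 8.98
position: [0.4538, -0.251, 0.0676]
ee_rot: [-0.742, -3.052, 0.002]
force: [0.1, -0.5, -3.1]
width: 0.656
```

Emit:
jog_arm:
  increments:
    - {"slide": [-1.5,-14,0],"roll": 0,"gripper": 0.4}
    - {"slide": [-1.5,-22,0],"roll": 0,"gripper": 0.4}
    - {"slide": [-1.5,-26,0],"roll": 0,"gripper": 0.4}
    - {"slide": [-1.5,-27,0],"roll": 0,"gripper": 0.4}
    - {"slide": [-1.5,-27,0],"roll": 0,"gripper": 0.4}
    - {"slide": [-1.5,-27,0],"roll": 0,"gripper": 0.4}
    - {"slide": [-1.5,-27,0],"roll": 0,"gripper": 0.4}
    - {"slide": [-1.5,-27,0],"roll": 0,"gripper": 0.4}
    - {"slide": [-1.5,-27,0],"roll": 0,"gripper": 0.4}
    - {"slide": [-1.5,-27,0],"roll": 0,"gripper": 0.4}

```text
clock: 9.82
position: [0.4456, -0.2716, 0.0674]
ee_rot: [-0.733, -3.055, -0.0]
force: [0.8, -0.5, -2.5]
width: 0.65
```

```bash
python3 - <<'E'
from h import *
im=save('side','side8');plan((454.3,-274.5,68),-27); im2=save('top','top8')
for n,P in(('side',cloud(im)),('top',cloud(im2))): rect(P,(454,-274),.075,.13,.16,n)
cv2.imwrite('pics/b1.png',cv2.convertScaleAbs(cv2.resize(im['frame'][170:310,250:400],None,fx=4,fy=4,interpolation=cv2.INTER_CUBIC),alpha=1.6))
cv2.imwrite('pics/b2.png',cv2.convertScaleAbs(cv2.resize(im2['frame'][150:270,310:440],None,fx=5,fy=5,interpolation=cv2.INTER_CUBIC),alpha=1.6))
E
```

```text
t 9.87 tcp [ 445.6 -271.7   67.4] yaw 153.02 tilt [0.     0.0001] j7 1.68 w 0.653 F [-0.1 -0.2 -3.9]
slide [-9.1  1.4 -0.6] roll 0.0003
side [ 439.9 -279.6] size 109.7 80.8 yaw -27.7 233 z50 139.8
top [ 446.4 -267.3] size 110.3 56.2 yaw -26.8 155 z50 141.5
```

View pics/b1.png

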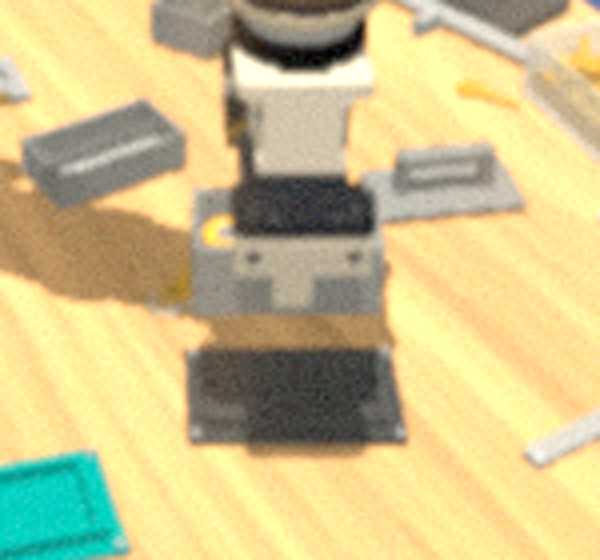

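View pics/b2.png

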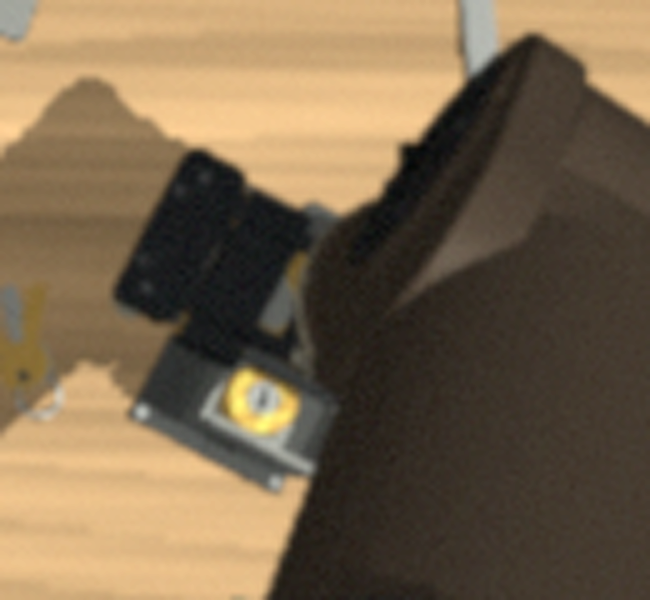

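The tray is level above the base. It still needs about (-9.6, +1.4) in tool axes. I'll shift and lower to just above the frame.

Emit:
jog_arm:
  increments:
    - {"slide": [-2,0.4,4],"roll": 0,"gripper": 0.4}
    - {"slide": [-5,0.8,12],"roll": 0,"gripper": 0.4}
    - {"slide": [-8,1.2,23],"roll": 0,"gripper": 0.4}
    - {"slide": [-9.6,1.4,36],"roll": 0,"gripper": 0.4}
    - {"slide": [-9.6,1.4,49],"roll": 0,"gripper": 0.4}
    - {"slide": [-9.6,1.4,59],"roll": 0,"gripper": 0.4}
    - {"slide": [-9.6,1.4,66],"roll": 0,"gripper": 0.4}
    - {"slide": [-9.6,1.4,68],"roll": 0,"gripper": 0.4}
    - {"slide": [-9.6,1.4,68],"roll": 0,"gripper": 0.4}
    - {"slide": [-9.6,1.4,68],"roll": 0,"gripper": 0.4}

```text
clock: 10.75
position: [0.4548, -0.2752, -0.0004]
ee_rot: [0.734, 3.054, -0.0]
force: [0.7, -0.2, -3.6]
width: 0.653
```

```bash
python3 - <<'E'
from h import *
im=save('side','side9');plan((454.8,-274.8,-13.5),-27); im2=save('top','top9')
for n,P in(('side',cloud(im)),('top',cloud(im2))): rect(P,(454,-274),.075,.062,.085,n)
cv2.imwrite('pics/b3.png',cv2.convertScaleAbs(cv2.resize(im['frame'][220:310,270:380],None,fx=6,fy=6,interpolation=cv2.INTER_CUBIC),alpha=1.6))
cv2.imwrite('pics/b4.png',cv2.convertScaleAbs(cv2.resize(im2['frame'][170:260,320:410],None,fx=6,fy=6,interpolation=cv2.INTER_CUBIC),alpha=1.6))
E
```

```text
t 10.80 tcp [ 4.550e+02 -2.753e+02 -1.000e-01] yaw 152.99 tilt [ 0.0008 -0.0004] j7 1.70 w 0.650 F [ 0.3  0.7 -2.8]
slide [ 0.4  0.3 13.4] roll -0.0002
side [ 448.5 -283.2] size 110.8 80.2 yaw -28.7 223 z50 71.4
top [ 456.5 -269.9] size 110.3 54.8 yaw -26.9 138 z50 73.8
```

View pics/b3.png

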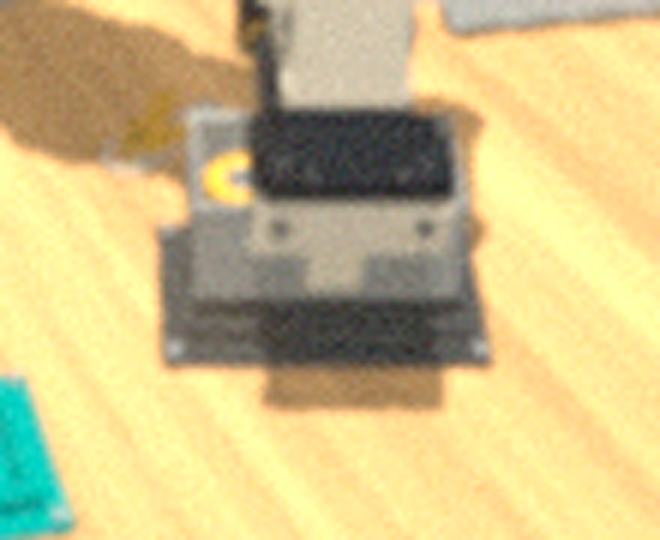

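View pics/b4.png

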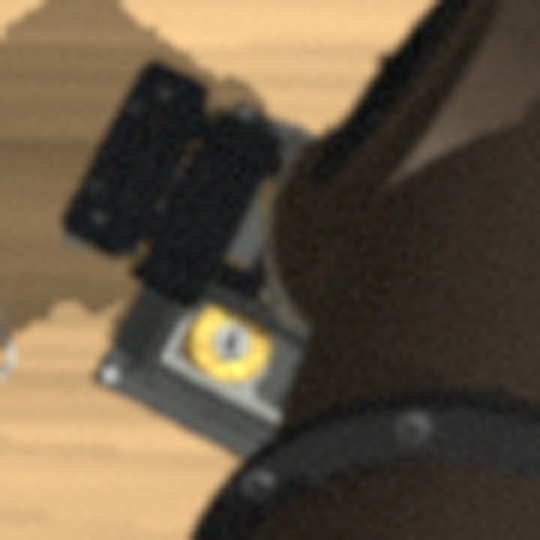

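```bash
cat >> h.py <<'E'
def uv(P,c=(454.3,-274.5),yaw=-27):
    a=np.radians(yaw); Q=P.reshape(-1,3)*1000; d=Q[:,:2]-np.array(c); return np.c_[d@[np.cos(a),np.sin(a)],d@[-np.sin(a),np.cos(a)],Q[:,2]]
E
python3 - <<'E'
from h import *
for n in('side9','top9'):
    w=uv(cloud(dict(np.load(n+'.npz')))); 
    for s in(-1,1):
        k=(np.abs(w[:,0])<52)&(np.abs(w[:,0])>15)&(w[:,2]>30)&(w[:,2]<66)&(s*w[:,1]>22)&(s*w[:,1]<40); 
        if k.sum()>5: print(n,'wall',s,k.sum(),np.percentile(w[k,1],[10,50,90]).round(1))
        k=(np.abs(w[:,0])<52)&(w[:,2]>68)&(w[:,2]<84)&(s*w[:,1]>20)&(s*w[:,1]<40)
        if k.sum()>5: print(n,'rim',s,k.sum(),np.percentile(w[k,1],[2,50,98]).round(1))
        k=(np.abs(w[:,1])<26)&(w[:,2]>25)&(w[:,2]<84)&(s*w[:,0]>45)&(s*w[:,0]<65)
        if k.sum()>5: print(n,'end',s,k.sum(),np.percentile(w[k,0],[2,50,98]).round(1))
# sanity: base plate in both
for n in('side0','top0'):
    w=uv(cloud(dict(np.load(n+'.npz')))); k=(np.abs(w[:,0])<70)&(np.abs(w[:,1])<45)&(w[:,2]>11)&(w[:,2]<20); print(n,np.percentile(w[k],[2,50,98],axis=0).round(1).tolist())
w=uv(cloud(dict(np.load('side0.npz'))),(480.3,278.8),-1)
k=(np.abs(w[:,0])<50)&(w[:,2]>8)&(w[:,2]<48)&(w[:,1]<-22)&(w[:,1]>-40);print('orig wall',np.percentile(w[k,1],[10,50,90]).round(1))
w=uv(cloud(dict(np.load('side6.npz'))),(480.3,278.8),-1)
k=(np.abs(w[:,0])<50)&(np.abs(w[:,0])>15)&(w[:,2]>8)&(w[:,2]<48)&(w[:,1]<-22)&(w[:,1]>-40);print('gripped wall',np.percentile(w[k,1],[10,50,90]).round(1))
E
```

```text
side9 wall -1 243 [-32.1 -30.  -28.3]
side9 rim -1 40 [-33.  -30.5 -22.1]
side9 end -1 68 [-56.1 -53.8 -45.3]
side9 wall 1 23 [24.5 26.2 28.1]
side9 rim 1 46 [23.5 26.1 29.5]
side9 end 1 20 [50.2 52.3 53.7]
top9 wall -1 17 [-24.  -23.7 -22.8]
top9 end -1 95 [-55.3 -54.6 -45.4]
top9 wall 1 29 [22.3 31.5 32. ]
top9 rim 1 30 [21.8 29.8 32.1]
top9 end 1 14 [50.3 51.4 54.4]
side0 [[-57.2, -35.8, 11.3], [0.2, -6.3, 14.8], [57.0, 32.4, 17.8]]
top0 [[-56.8, -31.3, 11.3], [1.0, 0.7, 14.3], [57.7, 34.1, 18.1]]
orig wall [-33.9 -31.2 -27.4]
gripped wall [-32.8 -29.4 -25.6]
```

Edges agree with the base to about 1 mm. Lowering gently.

Emit:
jog_arm:
  increments:
    - {"slide": [0.2,-0.4,1],"roll": 0,"gripper": 0.4}
    - {"slide": [0.2,-0.4,3],"roll": 0,"gripper": 0.4}
    - {"slide": [0.2,-0.4,5],"roll": 0,"gripper": 0.4}
    - {"slide": [0.2,-0.4,7],"roll": 0,"gripper": 0.4}
    - {"slide": [0.2,-0.4,9],"roll": 0,"gripper": 0.4}
    - {"slide": [0.2,-0.4,10.5],"roll": 0,"gripper": 0.4}
    - {"slide": [0.2,-0.4,12],"roll": 0,"gripper": 0.4}
    - {"slide": [0.2,-0.4,13],"roll": 0,"gripper": 0.4}
    - {"slide": [0.2,-0.4,13.5],"roll": 0,"gripper": 0.4}
    - {"slide": [0.2,-0.4,13.5],"roll": 0,"gripper": 0.4}

```text
clock: 11.68
position: [0.4542, -0.2752, -0.0133]
ee_rot: [0.734, 3.055, 0.001]
force: [-4.5, 2.1, 11.8]
width: 0.65
```

```bash
python3 - <<'E'
from h import *
im=save('side','side10');plan((454.8,-274.8,-13.5),-27); im2=save('top','top10')
for im in(im,im2):
    w=uv(cloud(im)); k=(np.abs(w[:,0])<56)&(np.abs(w[:,1])<33)&(w[:,2]>53)&(w[:,2]<72); print(np.percentile(w[k,2],[10,50,90]).round(1))
E
```

```text
t 11.73 tcp [ 454.2 -275.2  -13.3] yaw 152.99 tilt [0.0002 0.0003] j7 1.71 w 0.649 F [-3.4  2.2 11.1]
slide [-0.4  0.7  0.2] roll -0.0002
[55.  63.8 66. ]
[57.1 63.  66.1]
```

Contact at the expected height: 11 N upward, TCP z -13.3 against an expected -13.5. Releasing, then rising.

Emit:
jog_arm:
  increments:
    - {"slide": [0,0,0],"roll": 0,"gripper": 0.67}
    - {"slide": [0,0,0],"roll": 0,"gripper": 0.69}
    - {"slide": [0,0,0],"roll": 0,"gripper": 0.75}
    - {"slide": [0,0,0],"roll": 0,"gripper": 0.85}
    - {"slide": [0,0,0],"roll": 0,"gripper": 0.9}
    - {"slide": [0,0,-1],"roll": 0,"gripper": 1}
    - {"slide": [0,0,-5],"roll": 0,"gripper": 1}
    - {"slide": [0,0,-15],"roll": 0,"gripper": 1}
    - {"slide": [0,0,-30],"roll": 0,"gripper": 1}
    - {"slide": [0,0,-48],"roll": 0,"gripper": 1}

```text
clock: 12.62
position: [0.4537, -0.2751, 0.0346]
ee_rot: [-0.734, -3.053, -0.0]
force: [0.0, -0.5, 1.1]
width: 1.003
```

```bash
python3 - <<'E'
from h import *
plan((639,157.2,60),27.9)
E
```

```text
t 12.62 tcp [ 453.7 -275.1   34.6] yaw 152.98 tilt [-0.0012  0.0005] j7 1.69 w 1.003 F [ 0.  -0.5  1.1]
slide [ 31.3 469.3 -25.4] roll -0.9585
```

Emit:
jog_arm:
  increments:
    - {"slide": [0,2,-20],"roll": 0,"gripper": 1}
    - {"slide": [2,15,-30],"roll": -0.04,"gripper": 1}
    - {"slide": [3,35,-36],"roll": -0.1,"gripper": 1}
    - {"slide": [5,62,-40],"roll": -0.17,"gripper": 1}
    - {"slide": [7,92,-40],"roll": -0.24,"gripper": 1}
    - {"slide": [9,124,-40],"roll": -0.31,"gripper": 1}
    - {"slide": [11,156,-40],"roll": -0.38,"gripper": 1}
    - {"slide": [13,188,-40],"roll": -0.45,"gripper": 1}
    - {"slide": [15,220,-40],"roll": -0.52,"gripper": 1}
    - {"slide": [17,252,-40],"roll": -0.59,"gripper": 1}

```text
clock: 13.45
position: [0.5539, -0.0403, 0.0744]
ee_rot: [-0.196, 3.135, 0.0]
force: [0.1, -1.6, 1.1]
width: 1.003
```

```bash
python3 - <<'E'
from h import *
plan((639,157.2,60),27.9)
a=np.radians(153); x=np.array([np.cos(a),np.sin(a)]);y=np.array([x[1],-x[0]]); p=np.array([453.7,-275.1])+17*x+252*y
a-=-.59; x=np.array([np.cos(a),np.sin(a)]);y=np.array([x[1],-x[0]]); d=np.array([639,157.2])-p; print(p,d@x,d@y, -.9585+.59)
E
```

```text
t 13.45 tcp [553.9 -40.3  74.4] yaw -172.84 tilt [0.0004 0.0003] j7 1.69 w 1.003 F [ 0.1 -1.6  1.1]
slide [-109.1  185.4   14.5] roll -0.3621
[552.95849502 -42.84851741] -109.1376184017168 188.4450321600514 -0.36850000000000005
```

Emit:
jog_arm:
  increments:
    - {"slide": [-17,29,0],"roll": -0.06,"gripper": 1}
    - {"slide": [-34,58,0],"roll": -0.12,"gripper": 1}
    - {"slide": [-50,87,2],"roll": -0.18,"gripper": 1}
    - {"slide": [-66,114,6],"roll": -0.24,"gripper": 1}
    - {"slide": [-80,139,12],"roll": -0.3,"gripper": 1}
    - {"slide": [-92,159,18],"roll": -0.34,"gripper": 1}
    - {"slide": [-101,174,25],"roll": -0.3685,"gripper": 1}
    - {"slide": [-107,184,31],"roll": -0.3685,"gripper": 1}
    - {"slide": [-109,188,35],"roll": -0.3685,"gripper": 1}
    - {"slide": [-109,188,35],"roll": -0.3685,"gripper": 1}

```text
clock: 14.28
position: [0.6387, 0.1569, 0.0377]
ee_rot: [0.757, -3.047, 0.0]
force: [-1.2, 0.0, 1.5]
width: 1.0
```

```bash
python3 - <<'E'
from h import *
im2=save('top','top11');im=save('side','side11');save('side','side11b');plan((639,156.9,-29),27.9)
for n in ('side11','top11'):
    P=cloud(dict(np.load(n+'.npz'))); rect(P,(454,-274),.075,.058,.075,n)
    w=uv(P)
    for s in(-1,1):
        for ax in(0,1):
            o=1-ax; L=(55,30)
            k=(np.abs(w[:,o])<L[o]-8)&(w[:,2]>58)&(w[:,2]<72)&(s*w[:,ax]>L[ax]-8)&(s*w[:,ax]<L[ax]+8)
            if k.sum()>3: print(n,'edge',ax,s,k.sum(),np.percentile(w[k,ax],[5,50,95]).round(1))
cv2.imwrite('pics/c1.png',cv2.convertScaleAbs(cv2.resize(im2['frame'][180:255,325:400],None,fx=8,fy=8,interpolation=cv2.INTER_CUBIC),alpha=1.6))
cv2.imwrite('pics/c2.png',cv2.convertScaleAbs(cv2.resize(im['frame'][80:290,200:380],None,fx=3,fy=3,interpolation=cv2.INTER_CUBIC),alpha=1.6))
E
```

```text
t 14.43 tcp [639.4 154.6  39.1] yaw -152.21 tilt [-0.0002 -0.0012] j7 1.70 w 0.998 F [-0.   0.3  0.1]
slide [-0.8  2.3 68.1] roll -0.0020
side11 [ 452.4 -275. ] size 110.0 63.4 yaw -26.9 319 z50 63.4
side11 edge 0 -1 22 [-56.5 -55.4 -53.2]
side11 edge 1 -1 111 [-32.4 -30.5 -27.7]
side11 edge 0 1 27 [49.5 50.4 53.2]
side11 edge 1 1 117 [23.1 26.  29.3]
top11 [ 454.7 -272.6] size 110.8 60.6 yaw -26.8 267 z50 63.8
top11 edge 0 -1 36 [-55.9 -54.1 -52. ]
top11 edge 1 -1 77 [-27.9 -26.1 -24.1]
top11 edge 0 1 40 [50.1 51.5 53.9]
top11 edge 1 1 77 [27.7 30.  31.7]
```

View pics/c1.png

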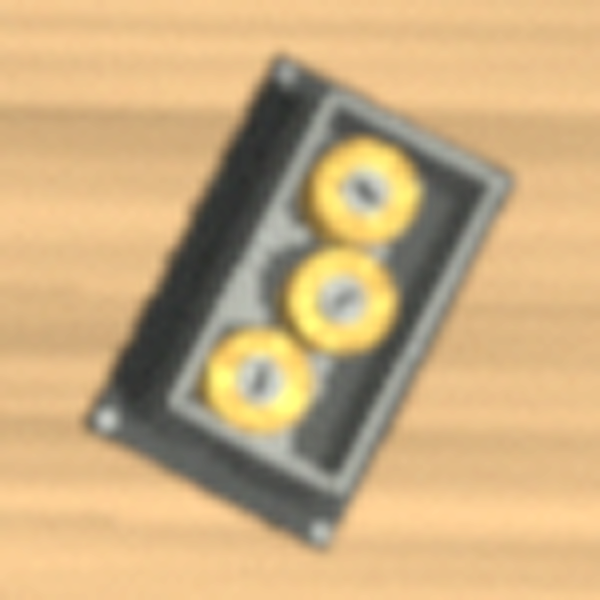

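View pics/c2.png

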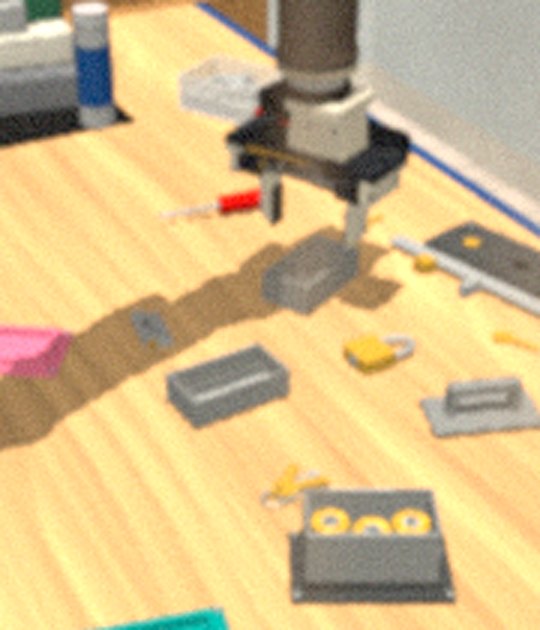

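The deep tray is seated: rim z≈63.8, parallel, centre within about 1 mm. The open gripper hangs straight over the pin tray. Descending and gripping.

Emit:
jog_arm:
  increments:
    - {"slide": [0.6,-1,5],"roll": 0,"gripper": 1}
    - {"slide": [0.6,-1,14],"roll": 0,"gripper": 1}
    - {"slide": [0.6,-1,26],"roll": 0,"gripper": 1}
    - {"slide": [0.6,-1,38],"roll": 0,"gripper": 1}
    - {"slide": [0.6,-1,49],"roll": 0,"gripper": 1}
    - {"slide": [0.6,-1,58],"roll": 0,"gripper": 1}
    - {"slide": [0.6,-1,65],"roll": 0,"gripper": 1}
    - {"slide": [0.6,-1,68],"roll": 0,"gripper": 1}
    - {"slide": [0.6,-1,68.5],"roll": 0,"gripper": 0.85}
    - {"slide": [0.6,-1,68.5],"roll": 0,"gripper": 0.75}

```text
clock: 15.27
position: [0.6396, 0.1555, -0.0296]
ee_rot: [-0.758, 3.049, 0.0]
force: [0.5, 0.4, 0.3]
width: 0.904
```

Emit:
jog_arm:
  increments:
    - {"slide": [0,0,0],"roll": 0,"gripper": 0.72}
    - {"slide": [0,0,0],"roll": 0,"gripper": 0.69}
    - {"slide": [0,0,0],"roll": 0,"gripper": 0.67}
    - {"slide": [0,0,0],"roll": 0,"gripper": 0.65}
    - {"slide": [0,0,0],"roll": 0,"gripper": 0.63}
    - {"slide": [0,0,0],"roll": 0,"gripper": 0.6}
    - {"slide": [0,0,0],"roll": 0,"gripper": 0.5}
    - {"slide": [0,0,0],"roll": 0,"gripper": 0.4}
    - {"slide": [0,0,0],"roll": 0,"gripper": 0.4}
    - {"slide": [0,0,0],"roll": 0,"gripper": 0.4}
  newtons: 35

```text
clock: 16.1
position: [0.6396, 0.1556, -0.0293]
ee_rot: [-0.758, 3.048, 0.0]
force: [-2.1, 1.5, 5.9]
width: 0.649
```

```bash
python3 - <<'E'
from h import *
im=save('side','side12');plan((454,-275.1,100),-27)
cv2.imwrite('pics/c3.png',cv2.convertScaleAbs(cv2.resize(im['frame'][125:195,260:340],None,fx=8,fy=8,interpolation=cv2.INTER_CUBIC),alpha=1.6))
E
```

```text
t 16.15 tcp [639.7 155.6 -29.2] yaw -152.09 tilt [0.0005 0.0004] j7 1.69 w 0.652 F [-1.4  0.4  5.2]
slide [ 365.6 -293.7 -129.5] roll 0.9584
```

View pics/c3.png

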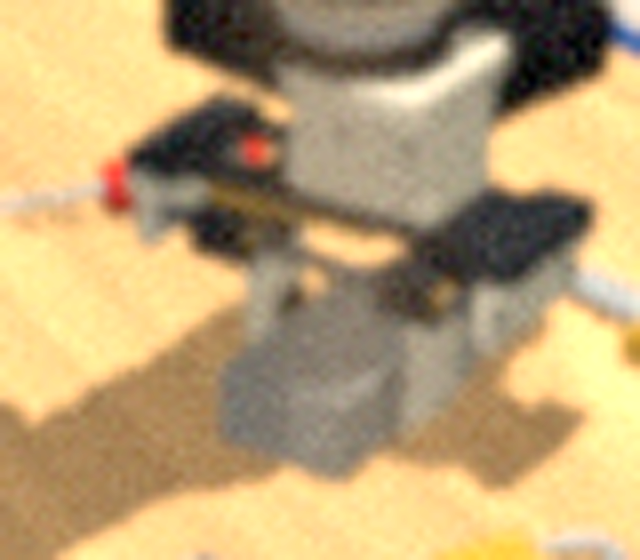

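Gripped at 0.652. Lifting and carrying over to the stack.

Emit:
jog_arm:
  increments:
    - {"slide": [0,0,-2],"roll": 0,"gripper": 0.4}
    - {"slide": [0,0,-8],"roll": 0,"gripper": 0.4}
    - {"slide": [0,0,-19],"roll": 0,"gripper": 0.4}
    - {"slide": [0,0,-34],"roll": 0,"gripper": 0.4}
    - {"slide": [0,0,-50],"roll": 0,"gripper": 0.4}
    - {"slide": [3,-2,-66],"roll": 0,"gripper": 0.4}
    - {"slide": [11,-9,-82],"roll": 0.02,"gripper": 0.4}
    - {"slide": [24,-19,-93],"roll": 0.05,"gripper": 0.4}
    - {"slide": [41,-33,-99],"roll": 0.1,"gripper": 0.4}
    - {"slide": [62,-50,-100],"roll": 0.16,"gripper": 0.4}

```text
clock: 16.98
position: [0.609, 0.0831, 0.0727]
ee_rot: [-0.511, 3.096, 0.002]
force: [1.0, 0.4, -3.4]
width: 0.651
```

```bash
cat >> h.py <<'E'
def cmdplan(p,yaw,sl,roll,target,tyaw):
    "pose commanded at call start (p xy,yaw), last row slide/roll -> slide to target from the new commanded pose"
    a=np.radians(yaw); x=np.array([np.cos(a),np.sin(a)]);y=np.array([x[1],-x[0]]); q=np.array(p)+sl[0]*x+sl[1]*y
    a-=roll; x=np.array([np.cos(a),np.sin(a)]);y=np.array([x[1],-x[0]]); d=np.array(target)-q
    r=(np.degrees(a)-tyaw+90)%180-90
    print('cmd now',q.round(1),'yaw %.2f'%np.degrees(a),'slide',round(d@x,1),round(d@y,1),'roll %.4f'%np.radians(r))
E
python3 - <<'E'
from h import *
plan((454,-275.1,70.8),-27)
cmdplan((639.6,155.8),-152.1,(62,-50),.16,(454,-275.1),-27)
im=save('side','side13')
cv2.imwrite('pics/c4.png',cv2.convertScaleAbs(cv2.resize(im['frame'][80:200,240:360],None,fx=5,fy=5,interpolation=cv2.INTER_CUBIC),alpha=1.6))
E
```

```text
t 16.98 tcp [609.   83.1  72.7] yaw -161.27 tilt [0.0032 0.0016] j7 1.66 w 0.651 F [ 1.   0.4 -3.4]
slide [ 261.8 -289.5    0.9] roll 0.7981
cmd now [608.2  82.6] yaw -161.27 slide 260.9 -289.2 roll 0.7982
```

View pics/c4.png

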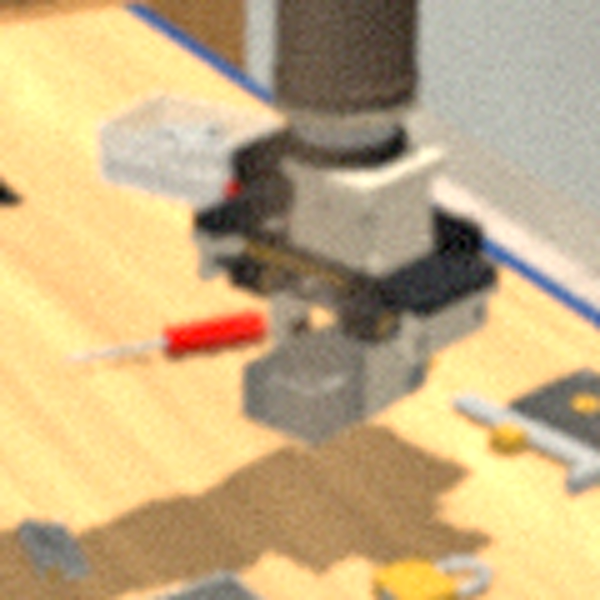

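Emit:
jog_arm:
  increments:
    - {"slide": [15,-17,0],"roll": 0.06,"gripper": 0.4}
    - {"slide": [33,-36,0],"roll": 0.12,"gripper": 0.4}
    - {"slide": [53,-58,0],"roll": 0.18,"gripper": 0.4}
    - {"slide": [74,-82,0],"roll": 0.24,"gripper": 0.4}
    - {"slide": [95,-106,0],"roll": 0.3,"gripper": 0.4}
    - {"slide": [116,-130,0],"roll": 0.36,"gripper": 0.4}
    - {"slide": [137,-154,0],"roll": 0.42,"gripper": 0.4}
    - {"slide": [158,-177,0],"roll": 0.48,"gripper": 0.4}
    - {"slide": [178,-198,0],"roll": 0.54,"gripper": 0.4}
    - {"slide": [196,-217,0],"roll": 0.6,"gripper": 0.4}

```text
clock: 17.87
position: [0.4911, -0.1882, 0.0711]
ee_rot: [0.433, 3.111, -0.0]
force: [0.5, -1.1, -2.1]
width: 0.651
```

```bash
python3 - <<'E'
from h import *
plan((454,-275.1,70.8),-27)
cmdplan((608.2,82.6),-161.27,(196,-217),.6,(454,-275.1),-27)
E
```

```text
t 17.87 tcp [ 491.1 -188.2   71.1] yaw 164.15 tilt [ 0.0002 -0.0002] j7 1.65 w 0.651 F [ 0.5 -1.1 -2.1]
slide [ 11.9 -93.7   0.3] roll 0.1946
cmd now [ 492.3 -185.8] yaw -195.65 slide 12.8 -96.3 roll 0.1981
```

Emit:
jog_arm:
  increments:
    - {"slide": [3,-18,0],"roll": 0.05,"gripper": 0.4}
    - {"slide": [5,-36,0],"roll": 0.1,"gripper": 0.4}
    - {"slide": [8,-53,0],"roll": 0.14,"gripper": 0.4}
    - {"slide": [10,-68,0],"roll": 0.17,"gripper": 0.4}
    - {"slide": [11,-80,0],"roll": 0.19,"gripper": 0.4}
    - {"slide": [12,-89,0],"roll": 0.198,"gripper": 0.4}
    - {"slide": [12.8,-94,0],"roll": 0.198,"gripper": 0.4}
    - {"slide": [12.8,-96.3,0],"roll": 0.198,"gripper": 0.4}
    - {"slide": [12.8,-96.3,0],"roll": 0.198,"gripper": 0.4}
    - {"slide": [12.8,-96.3,0],"roll": 0.198,"gripper": 0.4}

```text
clock: 18.7
position: [0.4543, -0.2749, 0.0703]
ee_rot: [-0.731, -3.055, -0.001]
force: [-0.6, 0.3, -2.7]
width: 0.653
```

Emit:
jog_arm:
  increments:
    - {"slide": [0,0,0],"roll": 0,"gripper": 0.4}
    - {"slide": [0,0,3],"roll": 0,"gripper": 0.4}
    - {"slide": [0,0,8],"roll": 0,"gripper": 0.4}
    - {"slide": [0,0,14],"roll": 0,"gripper": 0.4}
    - {"slide": [0,0,20],"roll": 0,"gripper": 0.4}
    - {"slide": [0,0,25],"roll": 0,"gripper": 0.4}
    - {"slide": [0,0,28],"roll": 0,"gripper": 0.4}
    - {"slide": [0,0,30],"roll": 0,"gripper": 0.4}
    - {"slide": [0,0,30],"roll": 0,"gripper": 0.4}
    - {"slide": [0,0,30],"roll": 0,"gripper": 0.4}

```text
clock: 19.53
position: [0.4539, -0.2757, 0.0404]
ee_rot: [-0.733, -3.055, -0.0]
force: [0.1, -0.0, -3.2]
width: 0.648
```

```bash
cat >> h.py <<'E'
def edges(n,zlo,zhi,c=(454.3,-274.5)):
    w=uv(cloud(dict(np.load(n+'.npz'))),c)
    for ax in(0,1):
        for s in(-1,1):
            o=1-ax; L=(55,30)
            k=(np.abs(w[:,o])<L[o]-6)&(w[:,2]>zlo)&(w[:,2]<zhi)&(s*w[:,ax]>L[ax]-9)&(s*w[:,ax]<L[ax]+9)
            if k.sum()>3: print(n,'edge','xy'[ax],s,k.sum(),np.percentile(w[k,ax],[2,50,98]).round(1))
E
python3 - <<'E'
from h import *
plan((454,-275.1,29.8),-27)
im=save('side','side14');im2=save('top','top14')
for n in('side14','top14'):
    print('held');edges(n,102,120);print('deep');edges(n,56,70)
cv2.imwrite('pics/c5.png',cv2.convertScaleAbs(cv2.resize(im['frame'][200:300,270:380],None,fx=6,fy=6,interpolation=cv2.INTER_CUBIC),alpha=1.6))
cv2.imwrite('pics/c6.png',cv2.convertScaleAbs(cv2.resize(im2['frame'][170:260,320:410],None,fx=6,fy=6,interpolation=cv2.INTER_CUBIC),alpha=1.6))
E
```

```text
t 19.53 tcp [ 453.9 -275.7   40.4] yaw 153.01 tilt [-0.0001  0.    ] j7 1.69 w 0.648 F [ 0.1 -0.  -3.2]
slide [ 0.2  0.6 10.6] roll 0.0002
held
side14 edge x -1 26 [-56.6 -54.6 -47.6]
side14 edge x 1 8 [49.8 51.6 53.5]
side14 edge y -1 32 [-33.7 -30.9 -28.4]
side14 edge y 1 26 [21.8 24.7 26.4]
deep
side14 edge x -1 9 [-56.6 -56.4 -54.7]
side14 edge x 1 4 [49.2 50.9 52.5]
side14 edge y -1 146 [-33.1 -30.5 -27.7]
held
top14 edge x -1 47 [-55.8 -53.9 -51. ]
top14 edge x 1 7 [50.2 51.5 54.1]
top14 edge y 1 18 [24.1 29.  31. ]
deep
top14 edge x -1 16 [-55.8 -55.4 -54.5]
top14 edge y 1 13 [29.9 31.  32.1]
```

View pics/c5.png

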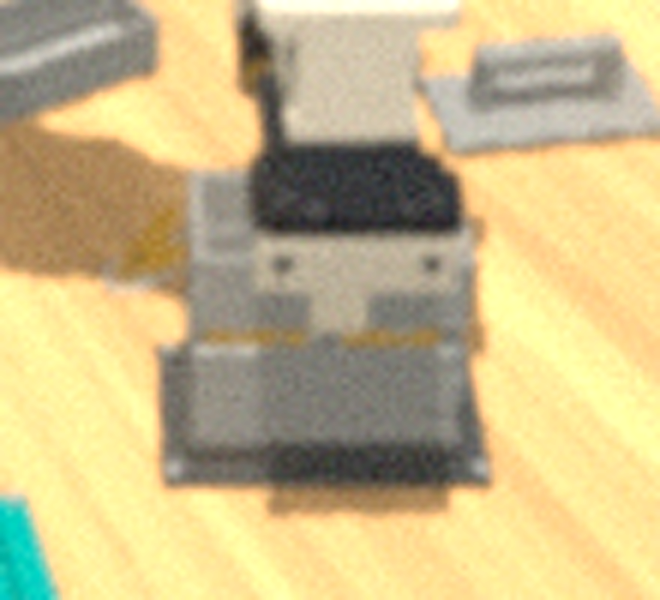

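View pics/c6.png

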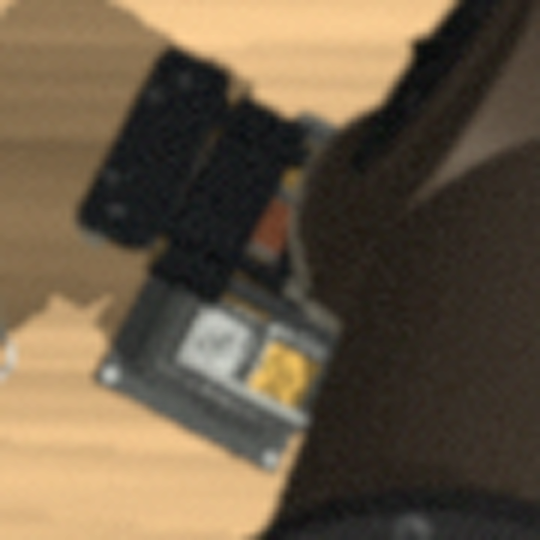

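The held tray's edges line up with the deep tray's to within 1 mm in both cameras. Lowering the last 11 mm.

Emit:
jog_arm:
  increments:
    - {"slide": [0,0.5,1],"roll": 0,"gripper": 0.4}
    - {"slide": [0,0.5,2.5],"roll": 0,"gripper": 0.4}
    - {"slide": [0,0.5,4],"roll": 0,"gripper": 0.4}
    - {"slide": [0,0.5,5.5],"roll": 0,"gripper": 0.4}
    - {"slide": [0,0.5,7],"roll": 0,"gripper": 0.4}
    - {"slide": [0,0.5,8.5],"roll": 0,"gripper": 0.4}
    - {"slide": [0,0.5,9.7],"roll": 0,"gripper": 0.4}
    - {"slide": [0,0.5,10.5],"roll": 0,"gripper": 0.4}
    - {"slide": [0,0.5,11],"roll": 0,"gripper": 0.4}
    - {"slide": [0,0.5,11],"roll": 0,"gripper": 0.4}

```text
clock: 20.47
position: [0.4541, -0.2751, 0.03]
ee_rot: [0.733, 3.055, 0.0]
force: [-2.9, 2.0, 6.4]
width: 0.651
```

```bash
python3 - <<'E'
from h import *
plan((454,-275.1,29.8),-27)
im=save('side','side15')
w=uv(cloud(im)); k=(np.abs(w[:,0])<56)&(np.abs(w[:,1])<33)&(w[:,2]>92)&(w[:,2]<108); print(np.percentile(w[k,2],[10,50,90]).round(1))
E
```

```text
t 20.47 tcp [ 454.1 -275.1   30. ] yaw 153.02 tilt [0.0001 0.0003] j7 1.69 w 0.651 F [-2.9  2.   6.4]
slide [ 0.  -0.1  0.2] roll 0.0003
[ 93.2  99.7 101.5]
```

Seated at the expected height with 6 N upward. Releasing.

Emit:
jog_arm:
  increments:
    - {"slide": [0,0,0],"roll": 0,"gripper": 0.67}
    - {"slide": [0,0,0],"roll": 0,"gripper": 0.69}
    - {"slide": [0,0,0],"roll": 0,"gripper": 0.75}
    - {"slide": [0,0,0],"roll": 0,"gripper": 0.85}
    - {"slide": [0,0,0],"roll": 0,"gripper": 0.9}
    - {"slide": [0,0,-1],"roll": 0,"gripper": 1}
    - {"slide": [0,0,-6],"roll": 0,"gripper": 1}
    - {"slide": [0,0,-17],"roll": 0,"gripper": 1}
    - {"slide": [0,0,-32],"roll": 0,"gripper": 1}
    - {"slide": [0,0,-46],"roll": 0,"gripper": 1}

```text
clock: 21.35
position: [0.4541, -0.2753, 0.0768]
ee_rot: [0.733, 3.055, -0.0]
force: [0.2, 0.2, -1.5]
width: 1.001
```

```bash
python3 - <<'E'
from h import *
plan((458.5,4.2,40),4.9)
E
```

```text
t 21.35 tcp [ 454.1 -275.3   76.8] yaw 153.01 tilt [ 0.0001 -0.0001] j7 1.67 w 1.001 F [ 0.2  0.2 -1.5]
slide [122.9 251.   36.8] roll -0.5565
```

Emit:
jog_arm:
  increments:
    - {"slide": [3,6,-6],"roll": 0,"gripper": 1}
    - {"slide": [10,21,-8],"roll": -0.04,"gripper": 1}
    - {"slide": [21,44,-8],"roll": -0.1,"gripper": 1}
    - {"slide": [36,73,-8],"roll": -0.18,"gripper": 1}
    - {"slide": [52,106,-8],"roll": -0.26,"gripper": 1}
    - {"slide": [69,141,-5],"roll": -0.34,"gripper": 1}
    - {"slide": [85,174,5],"roll": -0.42,"gripper": 1}
    - {"slide": [99,202,15],"roll": -0.5,"gripper": 1}
    - {"slide": [111,226,25],"roll": -0.5565,"gripper": 1}
    - {"slide": [119,243,33],"roll": -0.5565,"gripper": 1}

```text
clock: 22.18
position: [0.4568, -0.0001, 0.0417]
ee_rot: [0.15, -3.137, -0.002]
force: [-0.2, -0.1, 0.8]
width: 1.0
```

```bash
python3 - <<'E'
from h import *
cmdplan((454.1,-275.2),153.01,(119,243),-.5565,(458.5,4.3),4.9);plan((458.5,4.3,-30),4.9)
E
```

```text
cmd now [458.3  -4.7] yaw 184.90 slide -0.9 8.9 roll -0.0001
t 22.18 tcp [ 4.568e+02 -1.000e-01  4.170e+01] yaw -174.52 tilt [-0.001   0.0013] j7 1.56 w 1.000 F [-0.2 -0.1  0.8]
slide [-2.2  4.1 71.7] roll 0.0101
```

Emit:
jog_arm:
  increments:
    - {"slide": [-0.9,5,6],"roll": 0,"gripper": 1}
    - {"slide": [-0.9,8,14],"roll": 0,"gripper": 1}
    - {"slide": [-0.9,8.9,24],"roll": 0,"gripper": 1}
    - {"slide": [-0.9,8.9,35],"roll": 0,"gripper": 1}
    - {"slide": [-0.9,8.9,46],"roll": 0,"gripper": 1}
    - {"slide": [-0.9,8.9,57],"roll": 0,"gripper": 1}
    - {"slide": [-0.9,8.9,66],"roll": 0,"gripper": 1}
    - {"slide": [-0.9,8.9,72],"roll": 0,"gripper": 1}
    - {"slide": [-0.9,8.9,74],"roll": 0,"gripper": 0.9}
    - {"slide": [-0.9,8.9,74],"roll": 0,"gripper": 0.75}

```text
clock: 23.02
position: [0.4581, 0.004, -0.032]
ee_rot: [0.134, -3.138, 0.0]
force: [0.3, -0.8, 1.1]
width: 0.899
```

Emit:
jog_arm:
  increments:
    - {"slide": [0,0,0],"roll": 0,"gripper": 0.72}
    - {"slide": [0,0,0],"roll": 0,"gripper": 0.69}
    - {"slide": [0,0,0],"roll": 0,"gripper": 0.67}
    - {"slide": [0,0,0],"roll": 0,"gripper": 0.65}
    - {"slide": [0,0,0],"roll": 0,"gripper": 0.63}
    - {"slide": [0,0,0],"roll": 0,"gripper": 0.6}
    - {"slide": [0,0,0],"roll": 0,"gripper": 0.5}
    - {"slide": [0,0,0],"roll": 0,"gripper": 0.4}
    - {"slide": [0,0,0],"roll": 0,"gripper": 0.4}
    - {"slide": [0,0,0],"roll": 0,"gripper": 0.4}
  newtons: 35

```text
clock: 23.85
position: [0.4588, 0.0042, -0.0313]
ee_rot: [-0.134, 3.138, -0.0]
force: [0.0, -1.9, 6.0]
width: 0.65
```

```bash
python3 - <<'E'
from h import *
im=save('side','side16');plan((454.1,-275.1,105),-27); im2=save('top','top16')
edges('top16',92,108);edges('side16',92,108); rect(cloud(im2),(454,-274),.075,.094,.11)
cv2.imwrite('pics/d1.png',cv2.convertScaleAbs(cv2.resize(im['frame'][150:300,230:380],None,fx=4,fy=4,interpolation=cv2.INTER_CUBIC),alpha=1.6))
E
```

```text
t 23.90 tcp [458.8   4.2 -31.3] yaw -175.11 tilt [ 0.0007 -0.    ] j7 1.54 w 0.653 F [-0.4 -2.   4.8]
slide [  28.4 -277.9 -136.3] roll 0.5566
top16 edge x -1 46 [-56.1 -54.3 -49.8]
top16 edge x 1 50 [49.4 51.2 53.8]
top16 edge y -1 99 [-28.5 -25.6 -23. ]
top16 edge y 1 94 [24.4 30.  31.8]
side16 edge x -1 26 [-56.7 -54.8 -47.7]
side16 edge x 1 33 [47.9 50.1 53.3]
side16 edge y -1 168 [-32.8 -29.9 -26. ]
side16 edge y 1 144 [22.8 25.4 28.9]
 [ 454.1 -272.8] size 110.2 61.0 yaw -27.0 308 z50 99.6
```

View pics/d1.png

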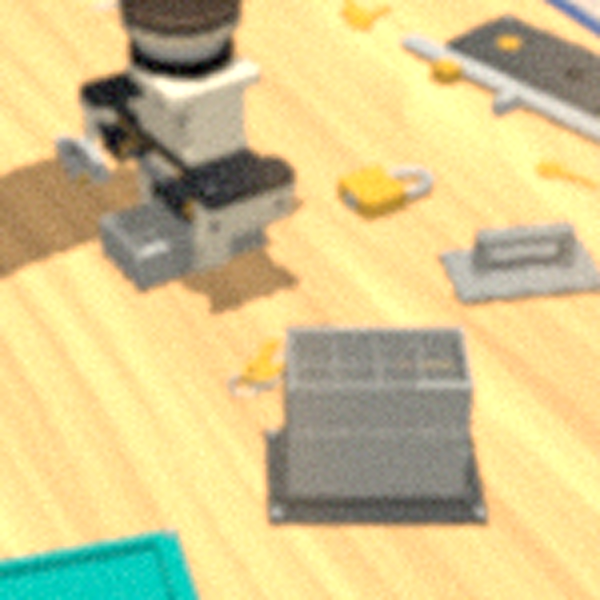

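The pin tray is seated (rim z 99.6, expected 100) and parallel. The tool tray is gripped at 0.653. Lifting and carrying.

Emit:
jog_arm:
  increments:
    - {"slide": [0,0,-2],"roll": 0,"gripper": 0.4}
    - {"slide": [0,0,-9],"roll": 0,"gripper": 0.4}
    - {"slide": [0,0,-21],"roll": 0,"gripper": 0.4}
    - {"slide": [0,0,-37],"roll": 0,"gripper": 0.4}
    - {"slide": [0,0,-55],"roll": 0,"gripper": 0.4}
    - {"slide": [0,0,-74],"roll": 0,"gripper": 0.4}
    - {"slide": [0,0,-93],"roll": 0,"gripper": 0.4}
    - {"slide": [0,0,-110],"roll": 0,"gripper": 0.4}
    - {"slide": [0,0,-123],"roll": 0,"gripper": 0.4}
    - {"slide": [1,-4,-130],"roll": 0,"gripper": 0.4}

```text
clock: 24.78
position: [0.4582, 0.0011, 0.1001]
ee_rot: [-0.136, 3.137, 0.001]
force: [0.1, 0.5, -3.7]
width: 0.651
```

Emit:
jog_arm:
  increments:
    - {"slide": [1,-13,-2],"roll": 0.03,"gripper": 0.4}
    - {"slide": [3,-30,-2],"roll": 0.08,"gripper": 0.4}
    - {"slide": [5,-54,-2],"roll": 0.14,"gripper": 0.4}
    - {"slide": [8,-82,-2],"roll": 0.2,"gripper": 0.4}
    - {"slide": [11,-112,-2],"roll": 0.27,"gripper": 0.4}
    - {"slide": [14,-142,-2],"roll": 0.34,"gripper": 0.4}
    - {"slide": [17,-172,-2],"roll": 0.41,"gripper": 0.4}
    - {"slide": [20,-199,-2],"roll": 0.47,"gripper": 0.4}
    - {"slide": [23,-223,-2],"roll": 0.52,"gripper": 0.4}
    - {"slide": [25,-243,-2],"roll": 0.5566,"gripper": 0.4}

```text
clock: 25.62
position: [0.4511, -0.248, 0.0992]
ee_rot: [-0.746, -3.049, 0.002]
force: [0.5, 1.0, -3.6]
width: 0.654
```

```bash
python3 - <<'E'
from h import *
cmdplan((458.7,4.2),-175.1,(26,-247),.5566,(454.1,-275.1),-27);plan((454.1,-275.1,63.7),-27)
E
```

```text
cmd now [ 453.9 -244.1] yaw -206.99 slide -14.2 -27.5 roll 0.0002
t 25.62 tcp [ 451.1 -248.    99.2] yaw 152.49 tilt [-0.0026 -0.0006] j7 1.61 w 0.654 F [ 0.5  1.  -3.6]
slide [-15.2 -22.6  35.5] roll -0.0088
```

Emit:
jog_arm:
  increments:
    - {"slide": [-7,-14,0],"roll": 0,"gripper": 0.4}
    - {"slide": [-11,-22,0],"roll": 0,"gripper": 0.4}
    - {"slide": [-13.5,-26,0],"roll": 0,"gripper": 0.4}
    - {"slide": [-14.2,-27.5,2],"roll": 0,"gripper": 0.4}
    - {"slide": [-14.2,-27.5,7],"roll": 0,"gripper": 0.4}
    - {"slide": [-14.2,-27.5,14],"roll": 0,"gripper": 0.4}
    - {"slide": [-14.2,-27.5,20],"roll": 0,"gripper": 0.4}
    - {"slide": [-14.2,-27.5,24],"roll": 0,"gripper": 0.4}
    - {"slide": [-14.2,-27.5,26],"roll": 0,"gripper": 0.4}
    - {"slide": [-14.2,-27.5,26],"roll": 0,"gripper": 0.4}

```text
clock: 26.45
position: [0.4536, -0.2743, 0.0737]
ee_rot: [-0.732, -3.054, -0.001]
force: [-0.7, 0.1, -2.8]
width: 0.649
```

```bash
python3 - <<'E'
from h import *
save('side','side17');save('top','top17')
im=save('side','side17');im2=save('top','top17');plan((454.1,-275.1,63.7),-27)
for n in('side17','top17'):
    print('held');edges(n,134,150);print('pin');edges(n,92,106)
cv2.imwrite('pics/d2.png',cv2.convertScaleAbs(cv2.resize(im['frame'][180:300,270:380],None,fx=5,fy=5,interpolation=cv2.INTER_CUBIC),alpha=1.6))
E
```

```text
t 26.65 tcp [ 454.1 -275.    74.7] yaw 153.02 tilt [ 0.0005 -0.0002] j7 1.68 w 0.655 F [ 0.4 -0.1 -3.4]
slide [-0.  -0.1 11. ] roll 0.0003
held
side17 edge x -1 21 [-56.8 -54.9 -52.9]
side17 edge x 1 8 [49.3 51.9 53.4]
side17 edge y -1 27 [-32.3 -30.1 -28.1]
side17 edge y 1 19 [23.5 25.9 27.9]
pin
side17 edge x -1 12 [-56.7 -56.4 -52.9]
side17 edge y -1 175 [-33.5 -30.  -26.4]
held
top17 edge x -1 48 [-55.9 -53.9 -48.8]
top17 edge x 1 6 [49.7 52.  53.5]
top17 edge y 1 20 [27.3 29.7 31.3]
pin
top17 edge x -1 19 [-56.  -55.6 -54.8]
top17 edge y 1 9 [30.4 31.3 31.6]
```

View pics/d2.png

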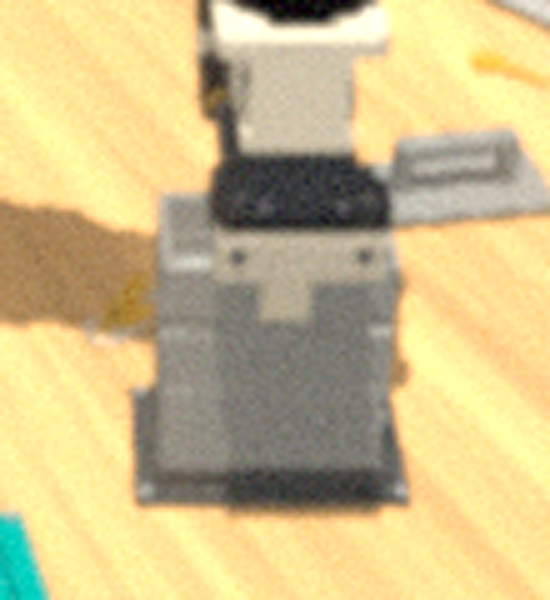

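Edges coincide. Lowering to seat.

Emit:
jog_arm:
  increments:
    - {"slide": [0,0,1],"roll": 0,"gripper": 0.4}
    - {"slide": [0,0,2.5],"roll": 0,"gripper": 0.4}
    - {"slide": [0,0,4],"roll": 0,"gripper": 0.4}
    - {"slide": [0,0,5.5],"roll": 0,"gripper": 0.4}
    - {"slide": [0,0,7],"roll": 0,"gripper": 0.4}
    - {"slide": [0,0,8.5],"roll": 0,"gripper": 0.4}
    - {"slide": [0,0,9.7],"roll": 0,"gripper": 0.4}
    - {"slide": [0,0,10.7],"roll": 0,"gripper": 0.4}
    - {"slide": [0,0,11.3],"roll": 0,"gripper": 0.4}
    - {"slide": [0,0,11.3],"roll": 0,"gripper": 0.4}

```text
clock: 27.48
position: [0.4538, -0.275, 0.064]
ee_rot: [0.733, 3.054, 0.0]
force: [-3.3, 2.8, 10.9]
width: 0.653
```

```bash
python3 - <<'E'
from h import *
plan((454.1,-275.1,63.7),-27)
im=save('side','side18')
w=uv(cloud(im)); k=(np.abs(w[:,0])<56)&(np.abs(w[:,1])<33)&(w[:,2]>122)&(w[:,2]<138); print(np.percentile(w[k,2],[10,50,90]).round(1))
E
```

```text
t 27.48 tcp [ 453.8 -275.    64. ] yaw 153.01 tilt [0.0004 0.0002] j7 1.68 w 0.653 F [-3.3  2.8 10.9]
slide [-0.3  0.   0.3] roll 0.0001
[123.5 129.3 132. ]
```

Emit:
jog_arm:
  increments:
    - {"slide": [0,0,0],"roll": 0,"gripper": 0.67}
    - {"slide": [0,0,0],"roll": 0,"gripper": 0.69}
    - {"slide": [0,0,0],"roll": 0,"gripper": 0.75}
    - {"slide": [0,0,0],"roll": 0,"gripper": 0.85}
    - {"slide": [0,0,0],"roll": 0,"gripper": 0.9}
    - {"slide": [0,0,-1],"roll": 0,"gripper": 1}
    - {"slide": [0,0,-6],"roll": 0,"gripper": 1}
    - {"slide": [0,0,-17],"roll": 0,"gripper": 1}
    - {"slide": [0,0,-32],"roll": 0,"gripper": 1}
    - {"slide": [0,0,-46],"roll": 0,"gripper": 1}

```text
clock: 28.37
position: [0.4537, -0.275, 0.1099]
ee_rot: [-0.733, -3.054, 0.0]
force: [0.2, 0.6, -0.7]
width: 0.995
```

```bash
python3 - <<'E'
from h import *
plan((665.8,-138,40),-18)
E
```

```text
t 28.37 tcp [ 453.7 -275.   109.9] yaw 153.01 tilt [-0.0004  0.0001] j7 1.66 w 0.995 F [ 0.2  0.6 -0.7]
slide [-126.9  218.3   69.8] roll -0.1570
```

Emit:
jog_arm:
  increments:
    - {"slide": [-3,6,-5],"roll": 0,"gripper": 1}
    - {"slide": [-11,19,-6],"roll": -0.02,"gripper": 1}
    - {"slide": [-23,39,-6],"roll": -0.04,"gripper": 1}
    - {"slide": [-38,65,-6],"roll": -0.06,"gripper": 1}
    - {"slide": [-55,94,-6],"roll": -0.08,"gripper": 1}
    - {"slide": [-72,124,0],"roll": -0.1,"gripper": 1}
    - {"slide": [-89,153,12],"roll": -0.12,"gripper": 0.9}
    - {"slide": [-104,179,27],"roll": -0.14,"gripper": 0.8}
    - {"slide": [-116,199,40],"roll": -0.157,"gripper": 0.7}
    - {"slide": [-124,213,48],"roll": -0.157,"gripper": 0.6}

```text
clock: 29.2
position: [0.663, -0.1365, 0.0581]
ee_rot: [-0.482, -3.102, -0.003]
force: [-0.6, -0.4, -0.6]
width: 0.762
```

Emit:
jog_arm:
  increments:
    - {"slide": [0,3.5,3],"roll": 0,"gripper": 0.6}
    - {"slide": [-1,5.6,6],"roll": 0,"gripper": 0.6}
    - {"slide": [-1.9,5.6,8],"roll": 0,"gripper": 0.6}
    - {"slide": [-1.9,5.6,8],"roll": 0,"gripper": 0.6}
    - {"slide": [-1.9,5.6,8],"roll": 0,"gripper": 0.6}
    - {"slide": [-1.9,5.6,8],"roll": 0,"gripper": 0.6}
    - {"slide": [-1.9,5.6,8],"roll": 0,"gripper": 0.6}
    - {"slide": [-1.9,5.6,8],"roll": 0,"gripper": 0.6}
    - {"slide": [-1.9,5.6,8],"roll": 0,"gripper": 0.6}
    - {"slide": [-1.9,5.6,8],"roll": 0,"gripper": 0.6}

```text
clock: 30.03
position: [0.6646, -0.1367, 0.0534]
ee_rot: [0.491, 3.103, 0.0]
force: [0.4, 1.0, -0.1]
width: 0.602
```

```bash
python3 - <<'E'
from h import *
plan((665.8,-138,-19),-18)
im=save('side','side19');im2=save('top','top19')
edges('side19',122,140);edges('top19',122,140);rect(cloud(im2),(454,-274),.075,.124,.145)
cv2.imwrite('pics/e1.png',cv2.convertScaleAbs(cv2.resize(im['frame'][130:280,290:410],None,fx=4,fy=4,interpolation=cv2.INTER_CUBIC),alpha=1.6))
cv2.imwrite('pics/e2.png',cv2.convertScaleAbs(cv2.resize(im2['frame'][90:250,250:410],None,fx=4,fy=4,interpolation=cv2.INTER_CUBIC),alpha=1.6))
E
```

```text
t 30.03 tcp [ 664.6 -136.7   53.4] yaw 162.00 tilt [0.0004 0.0001] j7 1.49 w 0.602 F [ 0.4  1.  -0.1]
slide [-1.5 -0.8 72.4] roll 0.0000
side19 edge x -1 29 [-56.9 -55.  -47.3]
side19 edge x 1 32 [48.3 49.9 53.4]
side19 edge y -1 178 [-33.2 -29.9 -26. ]
side19 edge y 1 152 [23.3 26.  29. ]
top19 edge x -1 49 [-56.2 -54.6 -50.5]
top19 edge x 1 52 [49.4 51.  54.3]
top19 edge y -1 105 [-28.3 -25.7 -24.1]
top19 edge y 1 97 [27.6 30.  31.9]
 [ 454.2 -272.6] size 110.5 60.7 yaw -26.9 305 z50 129.9
```

View pics/e1.png

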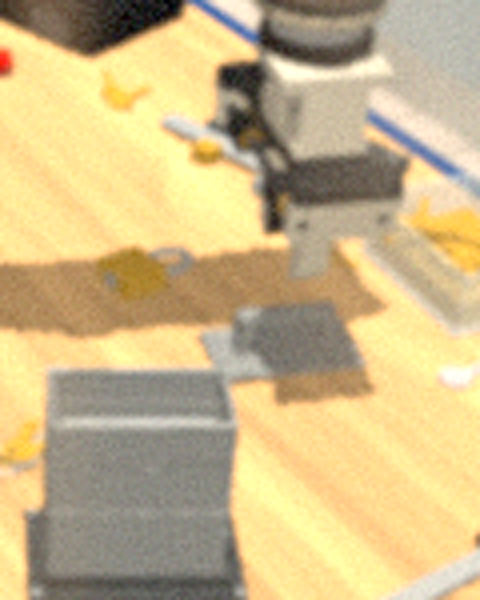

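View pics/e2.png

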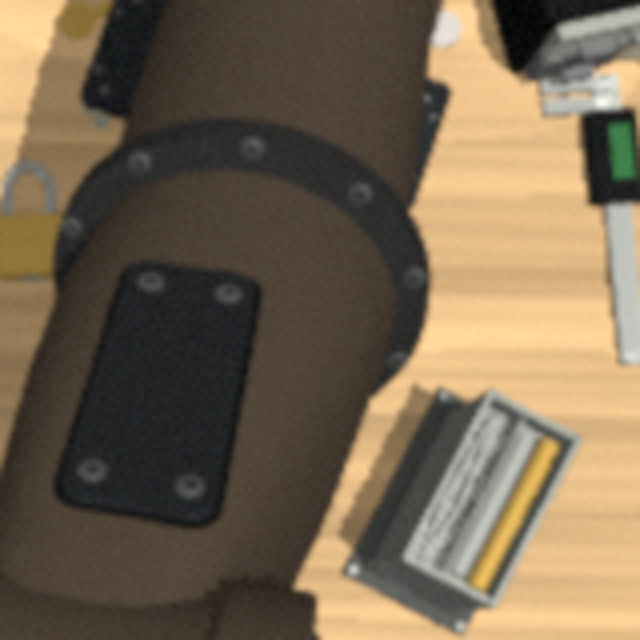

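The tool tray is seated (rim z 129.9, expected 130) and aligned. Descending onto the lid's handle.

Emit:
jog_arm:
  increments:
    - {"slide": [-1.4,-0.6,5],"roll": 0,"gripper": 0.6}
    - {"slide": [-1.4,-0.6,14],"roll": 0,"gripper": 0.6}
    - {"slide": [-1.4,-0.6,25],"roll": 0,"gripper": 0.6}
    - {"slide": [-1.4,-0.6,37],"roll": 0,"gripper": 0.6}
    - {"slide": [-1.4,-0.6,48],"roll": 0,"gripper": 0.6}
    - {"slide": [-1.4,-0.6,58],"roll": 0,"gripper": 0.6}
    - {"slide": [-1.4,-0.6,66],"roll": 0,"gripper": 0.6}
    - {"slide": [-1.4,-0.6,71],"roll": 0,"gripper": 0.6}
    - {"slide": [-1.4,-0.6,72],"roll": 0,"gripper": 0.5}
    - {"slide": [-1.4,-0.6,72],"roll": 0,"gripper": 0.4}

```text
clock: 30.97
position: [0.6655, -0.1377, -0.0192]
ee_rot: [-0.491, -3.102, -0.0]
force: [0.3, 0.2, -0.3]
width: 0.498
```

Emit:
jog_arm:
  increments:
    - {"slide": [0,0,0],"roll": 0,"gripper": 0.3}
    - {"slide": [0,0,0],"roll": 0,"gripper": 0.24}
    - {"slide": [0,0,0],"roll": 0,"gripper": 0.2}
    - {"slide": [0,0,0],"roll": 0,"gripper": 0.17}
    - {"slide": [0,0,0],"roll": 0,"gripper": 0.15}
    - {"slide": [0,0,0],"roll": 0,"gripper": 0.13}
    - {"slide": [0,0,0],"roll": 0,"gripper": 0.1}
    - {"slide": [0,0,0],"roll": 0,"gripper": 0.05}
    - {"slide": [0,0,0],"roll": 0,"gripper": 0.05}
    - {"slide": [0,0,0],"roll": 0,"gripper": 0.05}
  newtons: 30

```text
clock: 31.8
position: [0.6659, -0.1378, -0.0186]
ee_rot: [0.491, 3.103, -0.0]
force: [0.0, -0.9, 4.0]
width: 0.15
```

```bash
python3 - <<'E'
from h import *
plan((454,-275,100),-27)
im=save('side','side20')
cv2.imwrite('pics/e3.png',cv2.convertScaleAbs(cv2.resize(im['frame'][170:250,310:400],None,fx=7,fy=7,interpolation=cv2.INTER_CUBIC),alpha=1.6))
E
```

```text
t 31.80 tcp [ 665.9 -137.8  -18.6] yaw 162.01 tilt [ 0.0004 -0.0001] j7 1.50 w 0.150 F [ 0.  -0.9  4. ]
slide [ 159.1 -196.  -118.7] roll 0.1572
```

View pics/e3.png

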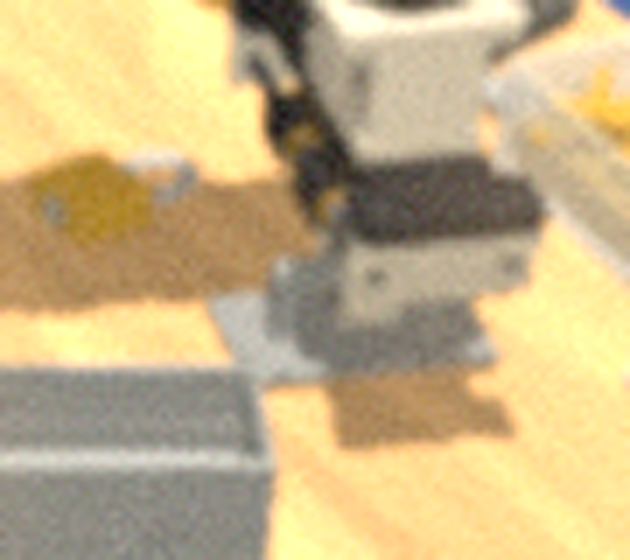

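Handle gripped at 0.150, which is 14 mm. Lifting well above the stack.

Emit:
jog_arm:
  increments:
    - {"slide": [0,0,-2],"roll": 0,"gripper": 0.05}
    - {"slide": [0,0,-9],"roll": 0,"gripper": 0.05}
    - {"slide": [0,0,-22],"roll": 0,"gripper": 0.05}
    - {"slide": [0,0,-40],"roll": 0,"gripper": 0.05}
    - {"slide": [0,0,-61],"roll": 0,"gripper": 0.05}
    - {"slide": [0,0,-84],"roll": 0,"gripper": 0.05}
    - {"slide": [0,0,-107],"roll": 0,"gripper": 0.05}
    - {"slide": [0,0,-129],"roll": 0,"gripper": 0.05}
    - {"slide": [0,0,-147],"roll": 0,"gripper": 0.05}
    - {"slide": [0,0,-158],"roll": 0,"gripper": 0.05}

```text
clock: 32.68
position: [0.6667, -0.1378, 0.1428]
ee_rot: [0.491, 3.099, 0.0]
force: [0.2, -0.2, -0.8]
width: 0.148
```

Emit:
jog_arm:
  increments:
    - {"slide": [3,-4,-2],"roll": 0,"gripper": 0.05}
    - {"slide": [11,-14,-2],"roll": 0.02,"gripper": 0.05}
    - {"slide": [25,-31,-2],"roll": 0.04,"gripper": 0.05}
    - {"slide": [42,-52,-2],"roll": 0.06,"gripper": 0.05}
    - {"slide": [61,-75,-2],"roll": 0.08,"gripper": 0.05}
    - {"slide": [80,-99,-2],"roll": 0.1,"gripper": 0.05}
    - {"slide": [99,-122,-2],"roll": 0.12,"gripper": 0.05}
    - {"slide": [117,-144,-2],"roll": 0.14,"gripper": 0.05}
    - {"slide": [132,-163,-2],"roll": 0.157,"gripper": 0.05}
    - {"slide": [144,-178,-2],"roll": 0.157,"gripper": 0.05}

```text
clock: 33.52
position: [0.4705, -0.2636, 0.1404]
ee_rot: [-0.737, -3.052, 0.0]
force: [0.3, -0.0, -1.1]
width: 0.148
```

```bash
python3 - <<'E'
from h import *
cmdplan((665.9,-137.8),162.01,(144,-178),.157,(454,-275),-27);plan((454,-275,106.4),-27)
E
```

```text
cmd now [ 474.  -262.6] yaw 153.01 slide 12.2 -20.1 roll 0.0003
t 33.52 tcp [ 470.5 -263.6  140.4] yaw 152.84 tilt [-0.002   0.0004] j7 1.62 w 0.148 F [ 0.3 -0.  -1.1]
slide [  9.4 -17.6  34. ] roll -0.0028
```

Emit:
jog_arm:
  increments:
    - {"slide": [7,-11,0],"roll": 0,"gripper": 0.05}
    - {"slide": [10,-16,0],"roll": 0,"gripper": 0.05}
    - {"slide": [12,-19.5,0],"roll": 0,"gripper": 0.05}
    - {"slide": [12.2,-20.1,2],"roll": 0,"gripper": 0.05}
    - {"slide": [12.2,-20.1,7],"roll": 0,"gripper": 0.05}
    - {"slide": [12.2,-20.1,13],"roll": 0,"gripper": 0.05}
    - {"slide": [12.2,-20.1,18],"roll": 0,"gripper": 0.05}
    - {"slide": [12.2,-20.1,22],"roll": 0,"gripper": 0.05}
    - {"slide": [12.2,-20.1,24],"roll": 0,"gripper": 0.05}
    - {"slide": [12.2,-20.1,24],"roll": 0,"gripper": 0.05}

```text
clock: 34.35
position: [0.4535, -0.2745, 0.1163]
ee_rot: [-0.732, -3.054, -0.0]
force: [-0.3, -0.2, -1.1]
width: 0.149
```

```bash
python3 - <<'E'
from h import *
save('side','side21');save('top','top21')
im=save('side','side21');im2=save('top','top21');plan((454,-275,106.4),-27)
for n in('side21','top21'):
    print('held');edges(n,139,152);print('tool');edges(n,122,134)
cv2.imwrite('pics/f1.png',cv2.convertScaleAbs(cv2.resize(im['frame'][160:300,270:380],None,fx=5,fy=5,interpolation=cv2.INTER_CUBIC)[:600],alpha=1.6))
cv2.imwrite('pics/f2.png',cv2.convertScaleAbs(cv2.resize(im2['frame'][170:260,320:410],None,fx=6,fy=6,interpolation=cv2.INTER_CUBIC),alpha=1.6))
E
```

```text
t 34.55 tcp [ 453.9 -275.   117.3] yaw 153.01 tilt [ 0.0004 -0.0002] j7 1.66 w 0.149 F [-0.5  0.1 -1.4]
slide [-0.1 -0.  10.9] roll 0.0003
held
side21 edge x -1 47 [-55.3 -50.9 -46.1]
side21 edge x 1 33 [46.4 50.4 54.1]
side21 edge y -1 153 [-32.4 -28.  -21.4]
side21 edge y 1 10 [22.3 25.1 28.7]
tool
side21 edge x -1 18 [-56.9 -55.5 -53.3]
side21 edge x 1 7 [48.9 49.4 52.3]
side21 edge y -1 176 [-33.1 -29.9 -26.3]
held
top21 edge x -1 84 [-54.4 -50.7 -46.4]
top21 edge y -1 37 [-27.9 -24.5 -21.5]
top21 edge y 1 85 [21.7 28.9 31.6]
tool
top21 edge x -1 35 [-56.2 -54.9 -53.2]
top21 edge y 1 36 [29.8 31.1 31.9]
```

View pics/f1.png

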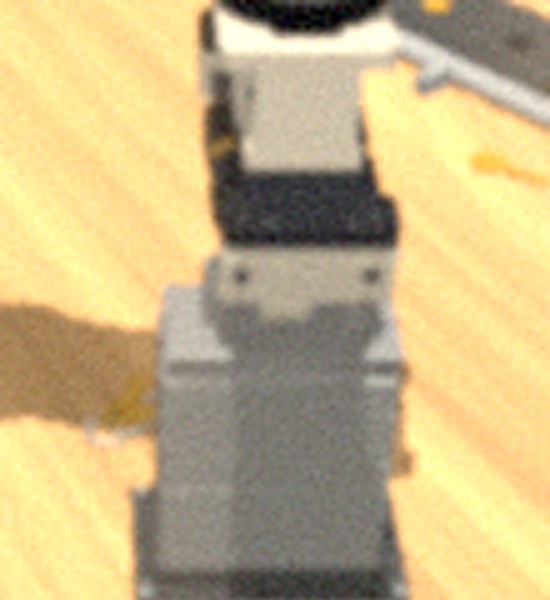

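View pics/f2.png

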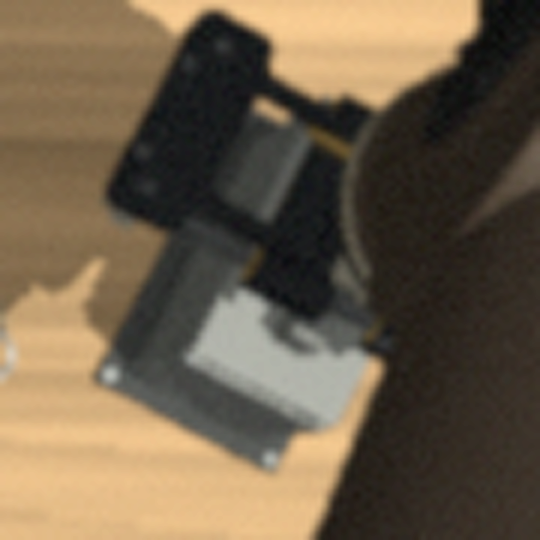

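The lid's ends read about 1.6 mm towards the tray's +x in both cameras (-55.3 against -56.9, and -54.4 against -56.2). I'll correct by +1.5 in tool x and lower.

Emit:
jog_arm:
  increments:
    - {"slide": [1,0,0],"roll": 0,"gripper": 0.05}
    - {"slide": [1.5,0,2],"roll": 0,"gripper": 0.05}
    - {"slide": [1.5,0,4],"roll": 0,"gripper": 0.05}
    - {"slide": [1.5,0,5.5],"roll": 0,"gripper": 0.05}
    - {"slide": [1.5,0,7],"roll": 0,"gripper": 0.05}
    - {"slide": [1.5,0,8.5],"roll": 0,"gripper": 0.05}
    - {"slide": [1.5,0,9.7],"roll": 0,"gripper": 0.05}
    - {"slide": [1.5,0,10.7],"roll": 0,"gripper": 0.05}
    - {"slide": [1.5,0,11.2],"roll": 0,"gripper": 0.05}
    - {"slide": [1.5,0,11.2],"roll": 0,"gripper": 0.05}

```text
clock: 35.38
position: [0.4524, -0.2742, 0.1064]
ee_rot: [0.733, 3.055, 0.0]
force: [-2.1, 1.9, 6.1]
width: 0.145
```

```bash
python3 - <<'E'
from h import *
plan((454,-275,106.4),-27)
im=save('side','side22');save('top','top22')
edges('side22',131,140);edges('top22',131,140)
E
```

```text
t 35.38 tcp [ 452.4 -274.2  106.4] yaw 153.00 tilt [0.0002 0.0002] j7 1.67 w 0.145 F [-2.1  1.9  6.1]
slide [-1.8  0.   0. ] roll 0.0001
side22 edge x -1 57 [-56.9 -51.3 -46.2]
side22 edge x 1 26 [46.1 49.4 52.6]
side22 edge y -1 180 [-32.4 -28.4 -21.5]
side22 edge y 1 9 [21.9 25.5 30.4]
top22 edge x -1 102 [-56.  -51.4 -46.1]
top22 edge y -1 36 [-28.3 -24.3 -21.1]
top22 edge y 1 73 [21.7 28.8 31.4]
```

Seated exactly at 106.4, with edges matching. Releasing and backing off.

Emit:
jog_arm:
  increments:
    - {"slide": [0,0,0],"roll": 0,"gripper": 0.17}
    - {"slide": [0,0,0],"roll": 0,"gripper": 0.19}
    - {"slide": [0,0,0],"roll": 0,"gripper": 0.25}
    - {"slide": [0,0,0],"roll": 0,"gripper": 0.4}
    - {"slide": [0,0,0],"roll": 0,"gripper": 0.6}
    - {"slide": [0,0,-1],"roll": 0,"gripper": 0.6}
    - {"slide": [0,0,-6],"roll": 0,"gripper": 0.6}
    - {"slide": [0,0,-17],"roll": 0,"gripper": 0.6}
    - {"slide": [0,0,-33],"roll": 0,"gripper": 0.6}
    - {"slide": [0,0,-50],"roll": 0,"gripper": 0.6}

```text
clock: 36.32
position: [0.452, -0.274, 0.1564]
ee_rot: [-0.733, -3.054, -0.0]
force: [0.8, 0.1, -1.2]
width: 0.595
```

Emit:
jog_arm:
  increments:
    - {"slide": [0,4,-14],"roll": 0,"gripper": 0.6}
    - {"slide": [0,12,-22],"roll": 0,"gripper": 0.6}
    - {"slide": [0,26,-25],"roll": 0,"gripper": 0.6}
    - {"slide": [0,46,-25],"roll": 0,"gripper": 0.6}
    - {"slide": [0,70,-25],"roll": 0,"gripper": 0.6}
    - {"slide": [0,96,-25],"roll": 0,"gripper": 0.6}
    - {"slide": [0,120,-25],"roll": 0,"gripper": 0.6}
    - {"slide": [0,140,-25],"roll": 0,"gripper": 0.6}
    - {"slide": [0,155,-25],"roll": 0,"gripper": 0.6}
    - {"slide": [0,165,-25],"roll": 0,"gripper": 0.6}

```text
clock: 37.15
position: [0.5281, -0.1244, 0.1808]
ee_rot: [-0.729, -3.056, -0.001]
force: [-0.2, -0.2, 0.3]
width: 0.598
```

Emit:
jog_arm:
  increments:
    - {"slide": [0,8,0],"roll": 0,"gripper": 0.6}
    - {"slide": [0,20,0],"roll": 0,"gripper": 0.6}
    - {"slide": [0,35,0],"roll": 0,"gripper": 0.6}
    - {"slide": [0,50,0],"roll": 0,"gripper": 0.6}
    - {"slide": [0,62,0],"roll": 0,"gripper": 0.6}
    - {"slide": [0,70,0],"roll": 0,"gripper": 0.6}
    - {"slide": [0,74,0],"roll": 0,"gripper": 0.6}
    - {"slide": [0,75,0],"roll": 0,"gripper": 0.6}
    - {"slide": [0,75,0],"roll": 0,"gripper": 0.6}
    - {"slide": [0,75,0],"roll": 0,"gripper": 0.6}

```text
clock: 37.98
position: [0.561, -0.0612, 0.1809]
ee_rot: [-0.735, -3.054, 0.001]
force: [-0.4, -0.3, 0.2]
width: 0.604
```

```bash
python3 - <<'E'
from h import *
im=save('side','side23');im2=save('top','top23');plan((454,-275,106.4),-27)
for im_,n in((im,'side'),(im2,'top')):
    P=cloud(im_); rect(P,(454,-274),.085,.127,.143,n+' plate'); rect(P,(454,-274),.085,.16,.18,n+' bar')
cv2.imwrite('pics/g1.png',cv2.convertScaleAbs(cv2.resize(im['frame'][100:300,220:400],None,fx=3,fy=3,interpolation=cv2.INTER_CUBIC),alpha=1.6))
cv2.imwrite('pics/g2.png',cv2.convertScaleAbs(cv2.resize(im2['frame'],None,fx=1.4,fy=1.4),alpha=1.4))
E
```

```text
t 38.08 tcp [561.  -61.2 181. ] yaw 152.95 tilt [-0.0001 -0.0003] j7 1.18 w 0.602 F [-0.8  0.6  0.1]
slide [  -1.9 -239.1   74.7] roll -0.0009
side plate [ 451.9 -274.9] size 110.0 65.3 yaw -27.0 775 z50 136.0
side bar [ 450.9 -276.2] size 74.0 14.0 yaw -27.8 191 z50 168.4
top plate [ 453.8 -272.7] size 110.5 60.9 yaw -26.7 1059 z50 135.2
top bar [ 453.6 -272.5] size 73.4 14.4 yaw -27.1 229 z50 168.6
```

View pics/g1.png

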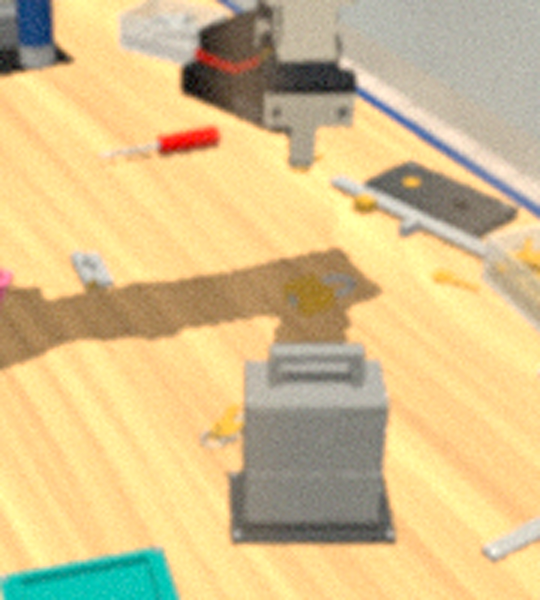

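View pics/g2.png

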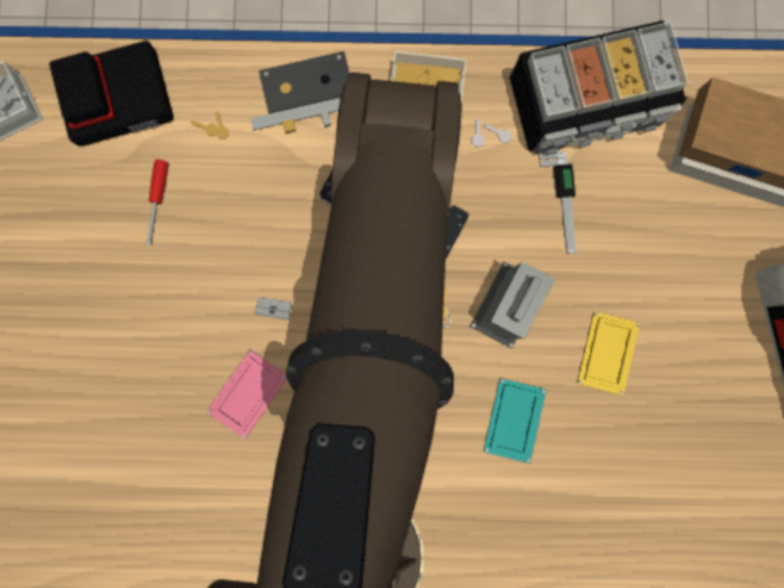

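The side view shows the stack closed and square at (315,440), and the loose objects are where they were. The lid plate is at z≈135 (expected 135), the bar at 168.5 (expected 169), and yaw -27. Handing in.

```bash
python3 -c "
from cell import arm
print(arm.sign_off())"
```

```text
the job is handed in; nothing more can be done
None
```

The kit is packed on its dark steel base: deep tray, pin tray, tool tray and lid. Each piece was lowered gently, released and checked in the cameras before the next. I handed the job in at about 38 s of robot time; no verdict was reported.

**Last checks:**

| Piece | Height measured (mm) | Height expected (mm) |
|---|---|---|
| Deep tray rim | 63.8 | 64 |
| Pin tray rim | 99.6 | 100 |
| Tool tray rim | 129.9 | 130 |
| Lid plate | 135–136 | 135 |
| Lid handle | 168.5 | 169 |

- **Alignment:** the trays lie parallel to the base at about -27°. Each piece is centred on the one below to within about 1–1.5 mm.
- **Other objects:** the padlock, lock cylinder, screwdriver, keys and caliper looked unmoved by eye in the last pictures. I did not measure them again, and the arm hid the padlock and most of the keys from the top camera.

**What disagreed or went wrong:**
- **TCP height:** the reported TCP z was about 40 mm lower than the fingertips seen in the depth images. My first grip on the deep tray therefore closed in the air above it and touched nothing. I corrected for this by eye on all later moves.
- **Camera bias:** the two cameras disagreed by 2–3 mm in absolute position, so I aligned pieces by comparing edges within the same camera.
- **Lid:** it was about 1.6 mm off lengthwise before seating, and I corrected that.

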